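Put the tartlet moulds away in the slide-lid case

ROBOT

A 6-joint arm with a two-finger parallel gripper is mounted at the origin on a cart in front of the work surface, level with it; the furniture and walls round the work are solid. World frame = base frame: x ahead of the robot, y to its left, z up, the work surface at z = 0. Lengths are in m, angles in rad, forces in N, time in s.
With the tool pointing down it reaches from about 0.25 to 0.775 m from the base axis. Payload 4 kg.
Tool frame: the origin (TCP) lies on the centre line of the jaws, within the pads' length; the fingertips stand 25 mm ahead of it and the grasp point (between the pads) lies 6 mm ahead of it; z points along the fingers, y is the line along which they close (so a half turn about z gives the same grasp; the last joint's range is limited). The gripper opens to 94 mm and grips with 3 to 60 N. Pads are 16 mm wide; open, the fingers measure 119 mm over their backs; the gripper's body (75 mm by 177 mm) begins 78 mm behind the grasp point.
Start: joints at [-1.392, 0.087, 1.371, -0, 1.684, -0.103], TCP at [0.153, -0.528, 0.231] pointing down, gripper open.
Joint ranges: [-3.1, 3.1], [-0.76, 2.03], [0.27, 2.55], [-1.08, 4.22], [0.17, 2.65], [-2.57, 2.57]. Speed limits (rad/s): [2.79, 2.79, 3.14, 3.14, 3.14, 3.14].

INTERFACE

Orientations are given as [roll, pitch, yaw] about the fixed x, y, z axes, in that order (R = Rz(yaw) Ry(pitch) Rx(roll)).
In Python, from bench import robot, imaging gives the robot as it stands. The module is installed in compiled form; this text tells all that it offers.
- The arm moves only by the tool drive_tool, never from a script. Its argument "series" is a list of rows, each a list of 3 entries, a list of its own where there are three numbers: the finger opening in m, from 0 to 0.094, then the shift along the tool's x, y, z in m, then the turn, a rotation vector about the tool's x, y, z in rad. A call has 1 to 5 rows; each row is the pose to reach, as a shift and turn from the pose commanded when the call began, along the tool's axes at that moment; what a row does not reach only later rows make up. A row lasts 1/8 s, in which the tool goes at most 62.5 mm and 10.7 degrees, less where a joint would pass 70% of its speed; a pose out of reach is approached as far as the arm can. A call with a gripper value outside its range is refused whole. The fingers move at their own pace and stop on an object; the grip force is fixed at half the most. Time passes only in rows, so rows that repeat a pose let the fingers close. It gives the time, the measured TCP pose, the force, the opening and the grip force at its end, in the units of the state.
- robot.get_obs(): the state, without advancing time (a new reading comes with each control period).
- imaging.snapshot(name): name is "scene" or "top" or "wrist"; returns the picture (400x640x3 uint8, red, green, blue); there is no depth.
- imaging.get_calibration(name): a dict with "intrinsics" (3x3 intrinsics, pixels), "position" and "rotation" of the camera in the world. Camera axes: x right, y up, looking along -z (the intrinsics and any distortion apply to the point x, -y, -z); pixel columns grow to the right and rows downward; lengths in m; the calibration is good to about 2 mm. A picture is of the moment at which its call begins: read the wrist's pose just before it. get_calibration takes no time and is no camera call; for the wrist camera it gives the pose at the moment of the call.
- robot.close_job(): hands the job in; it is judged then, once.
The state is a dict: "time": time; "joint_positions": joint angles; "qvel": joint speeds; "joint_torque": joint torques, N m; "tool_pos": TCP position; "ee_rot": TCP orientation; "wrist_force": force on the tool from outside, world axes, zero at the start; "wrist_torque": the same for the moment, N m; "width": finger opening in m; "finger_force": force on a finger pad.
Only numpy, scipy, OpenCV 4.12 (cv2) and the standard library are available. Lean on these libraries where they do the work, as an engineer would, in place of code of your own. Each camera call takes 0.05 s, during which the arm holds its last target. There are 200 camera calls.

TASK

Put the copper tartlet moulds away: lift the lid of the wooden case over its front lip, slide it out of its grooves and lay it flat on the table, right way up. Nest all the moulds upright, one in another, in a single stack in the black seat inside the case, then slide the lid back in until it is fully home and lies flat behind the lip. Leave the other things on the table where they are.

Things in the scene. Friction and masses are not known exactly. Their poses are not given: they have to be found in the camera images.
- case: Light wooden case fixed to the table, 172 long (its x) x 136 wide (y) x 89 mm high; origin under its centre, z up. It opens towards its own -x. Inside: mouth 106 mm wide, 156 mm long, floor 5 mm thick. Back (+x) wall 75 mm high. The lid lies on ledges (top 70 mm up) in a groove along each long side, under top rails (underside 86, top 89 mm up). Side walls 124 mm apart at the grooves.
- case_lip (a point): Top middle of the front (-x) wall, 75 mm above the table, 82 mm from the case's centre. Its top 5 mm are a lip that the closed lid lies behind: the lid must rise over 5 mm to pass it, and can rise 10 mm before it meets the rails. Flared cheeks at both ends of the lip, 70 to 89 mm up, reach 27 mm out beyond the wall and guide the lid in. At +x, blocks 78 mm from the centre end the grooves.
- case_seat (a point): Centre of the inner floor (13 mm above the table) of the black cup-shaped seat fixed in the middle of the case floor; the seat is 30 mm high, tapered as the moulds are, and takes the first mould: that one then stands with its underside on this point.
- lid: Loose flat wooden lid, 150 (x) x 118 (y) x 6 mm, about 0.18 kg; origin at the centre of its underside, z up. At the start it is closed: axes parallel to the case's, underside 70 mm above the table, 3 mm of play all round; home is [0, 0, 70 mm] in the case's frame. Dark bridge handle along x on top: a bar 60 x 16 mm, 30 to 50 mm above the lid's underside, to be pinched across y.
- lid_handle (a point): Middle of the lid's handle bar, 40 mm above the lid's underside, over the lid's centre.
- mould_1: Copper tartlet mould, hollow, open upward, 30 mm high, conical: outside 26 mm across at the foot, with a rolled rim 64 mm across over its top 6 mm; floor 8 mm thick; 70 g; loose, standing upright on the table. Origin at the centre of its underside, z up. Alike moulds nest with 8 mm of height each (about 2 mm play). It may be absent.
- mould_2: Copper tartlet mould, hollow, open upward, 30 mm high, conical: outside 26 mm across at the foot, with a rolled rim 64 mm across over its top 6 mm; floor 8 mm thick; 70 g; loose, standing upright on the table. Origin at the centre of its underside, z up. Alike moulds nest with 8 mm of height each (about 2 mm play). It may be absent.
- mould_3: Copper tartlet mould, hollow, open upward, 30 mm high, conical: outside 26 mm across at the foot, with a rolled rim 64 mm across over its top 6 mm; floor 8 mm thick; 70 g; loose, standing upright on the table. Origin at the centre of its underside, z up. Alike moulds nest with 8 mm of height each (about 2 mm play). It may be absent.
- mould_4: Copper tartlet mould, hollow, open upward, 30 mm high, conical: outside 26 mm across at the foot, with a rolled rim 64 mm across over its top 6 mm; floor 8 mm thick; 70 g; loose, standing upright on the table. Origin at the centre of its underside, z up. Alike moulds nest with 8 mm of height each (about 2 mm play). It may be absent.
- honey_jar: Honey jar with yellow cap, 68 mm across, 112 mm high, a bystander standing loose on the table; origin under its centre.
- sugar_shaker: Grey sugar shaker, 71 mm across, 123 mm high, a bystander standing loose on the table; origin under its centre.
- mug: White dotted mug, 82x114x91 mm, a bystander standing loose on the table; origin under its centre.
- lemon: Lemon, 57x91x57 mm, a bystander standing loose on the table; origin under its centre.
- timer: White and red kitchen timer, 66 mm across, 46 mm high, a bystander standing loose on the table; origin under its centre.
There are look-alikes about, which are no part of the job. Leave any turquoise look-alike of the mould_3 alone. What is shaped like the mould_4 but green is not meant.

How it is judged:
On the way, in this order (a step that is already met when the one before it is completed fails the run):
1. The lid, raised over the lip, is sliding out along its grooves (x of lid in the frame of case between -0.12 and -0.03 m and z of lid in the frame of case between 0.07 and 0.092 m and y of lid in the frame of case between -0.01 and 0.01 m), for 0.1 s.
2. The lid lies flat, right way up, at rest on the table (height (world z) of lid below 0.006 m and angle between lid's own z axis and vertical below 0.06 rad and linear speed of lid below 0.03 m/s and contact force between lid and the fingers below 0.2 N), for 0.2 s.
3. All moulds present stand nested in one stack in the seat, let go (horizontal distance between each of mould_1, mould_2, mould_3, mould_4 and case_seat below 0.007 m and z of mould_1 in the frame of case between 0.01 and 0.039 m and angle between each of mould_1, mould_2, mould_3, mould_4's own z axis and vertical below 0.1 rad and linear speed of each of mould_1, mould_2, mould_3, mould_4 below 0.03 m/s and z of mould_2 in the frame of case between 0.01 and 0.039 m and z of mould_3 in the frame of case between 0.01 and 0.039 m and z of mould_4 in the frame of case between 0.01 and 0.039 m and contact force between each of mould_1, mould_2, mould_3, mould_4 and the fingers below 0.2 N), for 0.3 s.
At the end, for the whole second after the job is handed in: Every mould present is upright (0.1 rad), within 7 mm of the seat's axis, 10 to 39 mm above the case's underside; the lid is home: within 6 mm of the case's centre in x and y, underside 67 to 72.5 mm up, turned under 0.06 rad, tilted under 0.04 rad; all at rest (horizontal distance between each of mould_1, mould_2, mould_3, mould_4 and case_seat below 0.007 m and z of mould_1 in the frame of case between 0.01 and 0.039 m and angle between each of mould_1, mould_2, mould_3, mould_4's own z axis and vertical below 0.1 rad and linear speed of each of mould_1, mould_2, mould_3, mould_4, lid below 0.03 m/s and z of mould_2 in the frame of case between 0.01 and 0.039 m and z of mould_3 in the frame of case between 0.01 and 0.039 m and z of mould_4 in the frame of case between 0.01 and 0.039 m and x of lid in the frame of case between -0.006 and 0.006 m and y of lid in the frame of case between -0.006 and 0.006 m and z of lid in the frame of case between 0.067 and 0.0725 m and angle between the x axis of lid and the x axis of case, either way round below 0.06 rad and angle between lid's own z axis and vertical below 0.04 rad); the robot touches nothing.
It fails at once if The honey jar is moved more than 4 cm (distance of honey_jar from where it was at the start of the episode above 0.04 m).
It fails at once if The sugar shaker is moved more than 4 cm (distance of sugar_shaker from where it was at the start of the episode above 0.04 m).
It fails at once if The mug is moved more than 4 cm (distance of mug from where it was at the start of the episode above 0.04 m).
It fails at once if The lemon is moved more than 4 cm (distance of lemon from where it was at the start of the episode above 0.04 m).
It fails at once if The timer is moved more than 4 cm (distance of timer from where it was at the start of the episode above 0.04 m).
Of mould_1, mould_2, mould_3, mould_4 only 3 to 4 are there at a start; the rules pass over those that are not, and their reading is None.
At some moment in a run one of mould_1, mould_2, mould_3, mould_4 may be knocked a few centimetres aside while the robot is not near it.
It also fails if it takes over 210 s, if anything falls off the work surface, if the arm or the gripper's body presses on something with over 40 N, if the wrist force passes 120 N, or if a joint passes its speed limit or range.

## Working session

There is one attempt and no reset: what is moved stays moved. The work goes in short steps, Python scripts to look and compute and a tool call to move; the robot and the scene stay as the last step left them, time stands still between calls to the robot, and variables do not carry over. Pictures are saved under pics/ and viewed, at most 14 in all, crops included, and the job is handed in when it is done.

Besides the shell and the picture viewer there is one more tool, called as name(argument=value, ...), one argument or row to a line, values as JSON. drive_tool: Moves the arm, as the interface text tells. Its arguments: {"type":"object","properties":{"series":{"type":"array"}},"required":["series"]}

```bash
mkdir -p pics
cat > h.py <<'E'
from bench import robot, imaging
import numpy as np, cv2
from scipy.spatial.transform import Rotation as R
def cal(n):
    c=imaging.get_calibration(n); return np.array(c["intrinsics"]),np.array(c["position"]),np.array(c["rotation"]),c
def ray(c,u,v):
    K,p,Ro=c[:3]; d=np.linalg.inv(K)@[u,v,1.]; d=Ro@[d[0],-d[1],-d[2]]; return p,d/np.linalg.norm(d)
def atz(c,u,v,z):
    p,d=ray(c,u,v); return p+d*(z-p[2])/d[2]
def proj(c,X):
    K,p,Ro=c[:3]; q=Ro.T@(np.array(X)-p); q=K@[q[0],-q[1],-q[2]]; return q[:2]/q[2]
def tri(*rs):
    A=0;b=0
    for p,d in rs:
        M=np.eye(3)-np.outer(d,d); A=A+M; b=b+M@p
    return np.linalg.solve(A,b)
def snap(n,f,crop=None,s=1):
    c=cal(n); im=imaging.snapshot(n); cv2.imwrite(f'pics/raw_{f}.png',im[:,:,::-1])
    if crop: im=im[crop[1]:crop[3],crop[0]:crop[2]]
    cv2.imwrite(f'pics/{f}.png',cv2.resize(im,None,fx=s,fy=s,interpolation=cv2.INTER_CUBIC)[:,:,::-1]); np.save(f'pics/{f}.npy',np.array([c[0],np.c_[c[1],c[1],c[1]],c[2]])); return c
def load(f):
    a=np.load(f'pics/{f}.npy'); return a[0],a[1][:,0],a[2]
E
python3 - <<'E'
from h import *
o=robot.get_obs(); print(o)
for n in("scene","top"):
    c=snap(n,n+"0",None,1.25); print(n,c[3])
E
```

```text
{'time': 0.0, 'joint_positions': array([-1.39211210e+00,  8.79472637e-02,  1.37223414e+00, -2.75524499e-05,
        1.68360405e+00, -1.03081379e-01]), 'qvel': array([ 1.69136596e-03,  5.81035993e-04,  4.82943725e-04,  1.71863469e-05,
       -1.35993230e-03, -1.09638933e-03]), 'joint_torque': array([ 1.69593745e-04, -3.40177989e+01, -3.02425504e+01,  7.18668429e-02,
        3.29808611e-02, -1.85307904e-04]), 'tool_pos': array([ 0.1528373 , -0.52782431,  0.22931856]), 'ee_rot': array([-3.13940868e+00, -1.98397573e-04,  2.81762314e-01]), 'wrist_force': array([-0.72710377, -0.20488973,  0.1458684 ]), 'wrist_torque': array([ 0.01129853,  0.00699299, -0.03693225]), 'finger_force': 0.0, 'width': 0.09381971699147867}Traceback (most recent call last):
  File "<stdin>", line 4, in <module>
  File "h.py", line 20, in snap
    cv2.imwrite(f'pics/{f}.png',cv2.resize(im,None,fx=s,fy=s,interpolation=cv2.INTER_CUBIC)[:,:,::-1]); np.save(f'pics/{f}.npy',np.array([c[0],np.c_[c[1],c[1],c[1]],c[2]])); return c
                                                                                                                                ~~~~~~~~^^^^^^^^^^^^^^^^^^^^^^^^^^^^^^^^^^^
ValueError: setting an array element with a sequence. The requested array has an inhomogeneous shape after 2 dimensions. The detected shape was (3, 3) + inhomogeneous part.
```

Run:
```python
from h import *
for n in("scene","top","wrist"): print(n,imaging.get_calibration(n))
```

```text
scene {'intrinsics': array([[395.04956179,   0.        , 324.38254351],
       [  0.        , 395.04956179, 195.41898919],
       [  0.        ,   0.        ,   1.        ]]), 'position': array([0.08424675, 1.10369696, 0.69097207]), 'rotation': array([ 1.09440924,  0.01687344, -2.72444731])}
top {'intrinsics': array([[376.74600694,   0.        , 313.98023009],
       [  0.        , 376.74600694, 206.60758787],
       [  0.        ,   0.        ,   1.        ]]), 'position': array([0.47510796, 0.05487544, 1.24899545]), 'rotation': array([ 0.05984419, -0.00683005, -1.56652436])}
wrist {'intrinsics': array([[294.90647991,   0.        , 316.61647088],
       [  0.        , 294.90647991, 200.65867135],
       [  0.        ,   0.        ,   1.        ]]), 'position': array([ 0.22681113, -0.50643499,  0.38400749]), 'rotation': array([-2.67656317e-01,  1.10187083e-03, -1.28875434e+00])}
```

```bash
sed -i 's/np.array(c\["rotation"\]),c/R.from_euler("xyz",c["rotation"]).as_matrix(),c/' h.py
python3 - <<'E'
from h import *
for n in("scene","top"):
    c=snap(n,n+"0",None,1.25)
E
```

```text
(no output)
```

View pics/top0.png

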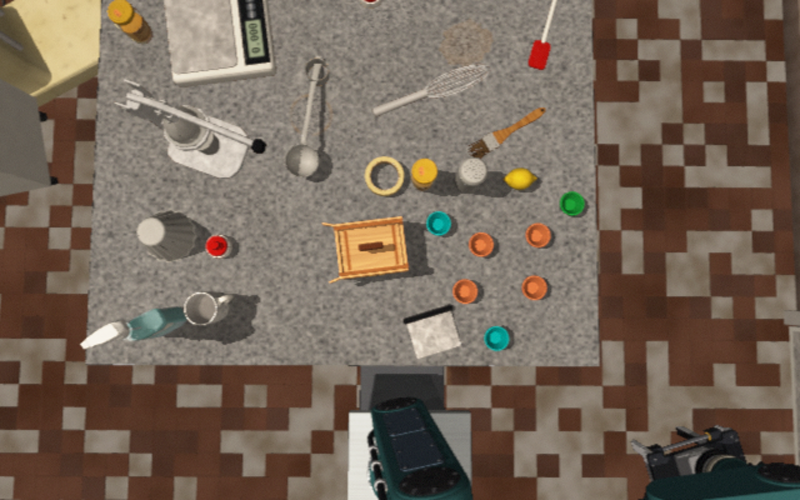

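View pics/scene0.png

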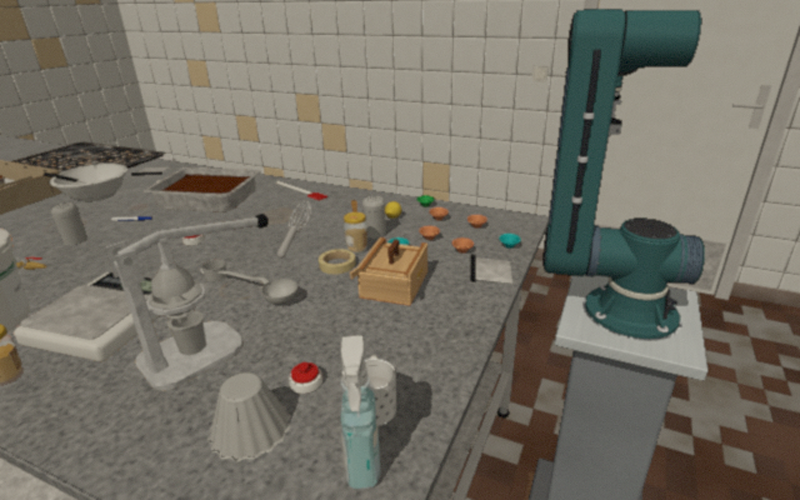

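Run:
```python
from h import *
c=load("top0"); im=cv2.imread("pics/raw_top0.png")
cv2.imwrite("pics/c1.png",cv2.resize(im[160:300,250:450],None,fx=4,fy=4,interpolation=cv2.INTER_CUBIC))
hsv=cv2.cvtColor(im,cv2.COLOR_BGR2HSV)
m=cv2.inRange(hsv,(4,120,120),(14,255,255)); m[:170]=0;m[260:]=0;m[:,:345]=0;m[:,470:]=0
n,l,s,ce=cv2.connectedComponentsWithStats(m)
for i in range(1,n):
    if s[i,4]>50: print(ce[i],s[i],atz(c,*ce[i],.025)[:2])
for nm,p in dict(handle=(372,246),timer=(217,245),honey=(424,172),shaker=(472,170),lemon=(520,179),mug=(203,308),turq=(438,223),turq2=(497,338),green=(572,204)).items(): print(nm,atz(c,p[0]/1.25,p[1]/1.25,.09 if nm=='handle' else .03).round(3))
```

```text
[430.12225705 187.8369906 ] [420 178  21  20 319] [ 0.61177621 -0.33286369]
[384.6970684  195.05537459] [375 186  20  20 307] [ 0.5873469  -0.18390004]
[427.20886076 229.71518987] [417 220  21  20 316] [ 0.4749815  -0.32143411]
[371.90909091 232.56493506] [362 223  20  20 308] [ 0.46498501 -0.14150061]
handle [0.575 0.098 0.09 ]
timer [0.58  0.502 0.03 ]
honey [ 0.775 -0.035  0.03 ]
shaker [ 0.781 -0.161  0.03 ]
lemon [ 0.758 -0.287  0.03 ]
mug [0.418 0.533 0.03 ]
turq [ 0.641 -0.071  0.03 ]
turq2 [ 0.344 -0.223  0.03 ]
green [ 0.693 -0.423  0.03 ]
```

View pics/c1.png

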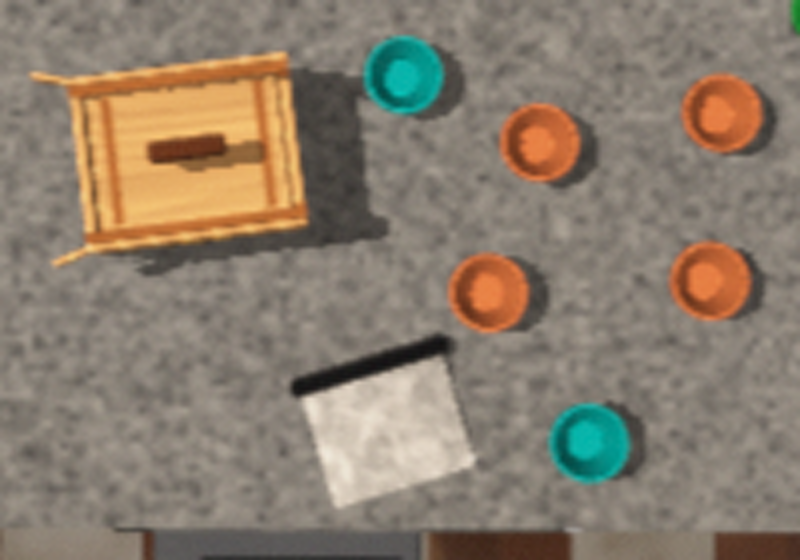

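Run:
```python
from h import *
c=load("top0")
P=[atz(c,250+u/4,160+v/4,.089) for u,v in [(70,85),(288,57),(306,221),(86,248)]]
P=np.array(P);print(P.round(3),P.mean(0))
d=(P[1]+P[2]-P[0]-P[3])/2; print(np.linalg.norm(d),np.arctan2(d[1],d[0])); e=(P[0]+P[1]-P[2]-P[3])/2; print(np.linalg.norm(e),np.arctan2(e[1],e[0])-np.pi/2)
print(atz(c,250+187/4,160+149/4,.12))
h=atz(c,250+225/4,160+145/4,.12)-atz(c,250+148/4,160+154/4,.12);print(h,np.arctan2(h[1],h[0]))
```

```text
[[0.623 0.191 0.089]
 [0.645 0.023 0.089]
 [0.518 0.009 0.089]
 [0.497 0.178 0.089]] [0.57065805 0.10011243 0.089     ]
0.17029646695521747 -1.4405679350000702
0.12731608320345938 -1.4605941598625778
[0.5707201  0.09936281 0.12      ]
[ 0.00706506 -0.05779278  0.        ] -1.4491517909460954
```

```bash
cat >> h.py <<'E'
def go(x,y,z,yaw,o=None):
    o=o or robot.get_obs(); Ro=R.from_euler("xyz",o["ee_rot"]); s=Ro.inv().apply(np.array([x,y,z])-o["tool_pos"])
    w=(Ro.inv()*R.from_euler("xyz",[np.pi,0,yaw])).as_rotvec()
    print("t",round(o["time"],2),"pos",o["tool_pos"].round(4),"rot",o["ee_rot"].round(3),"w",round(o["width"],4),"F",o["wrist_force"].round(1),"-> shift",s.round(4),"turn",w.round(3))
E
python3 -c "
from h import *
go(.571,.1,.28,1.69)"
```

```text
t 0.15 pos [ 0.1529 -0.528   0.2296] rot [-3.14  -0.     0.282] w 0.0941 F [ 1.  -0.1  0. ] -> shift [ 0.5763 -0.487  -0.0495] turn [-1.000e-03 -1.000e-03 -1.408e+00]
```

drive_tool(
  series=[
    [0.094,[0.576,-0.487,-0.05],[0,0,-1.408]],
    [0.094,[0.576,-0.487,-0.05],[0,0,-1.408]],
    [0.094,[0.576,-0.487,-0.05],[0,0,-1.408]],
    [0.094,[0.576,-0.487,-0.05],[0,0,-1.408]],
    [0.094,[0.576,-0.487,-0.05],[0,0,-1.408]],
  ],
)

```text
time: 0.78
tool_pos: [0.3263, -0.2669, 0.2511]
ee_rot: [3.141, 0.0, 1.225]
wrist_force: [1.2, 0.5, -0.0]
width: 0.0942
finger_force: 0.0
```

```bash
python3 -c "
from h import *
go(.571,.1,.28,1.69)"
```

```text
t 0.78 pos [ 0.3263 -0.2669  0.2511] rot [3.141 0.    1.225] w 0.0942 F [ 1.2  0.5 -0. ] -> shift [ 0.4281  0.1058 -0.0289] turn [ 0.     0.    -0.465]
```

drive_tool(
  series=[
    [0.094,[0.4,0.1,-0.028],[0,0,-0.44]],
    [0.094,[0.4,0.1,-0.028],[0,0,-0.44]],
    [0.094,[0.4,0.1,-0.028],[0,0,-0.44]],
    [0.094,[0.4,0.1,-0.028],[0,0,-0.44]],
    [0.094,[0.4,0.1,-0.028],[0,0,-0.44]],
  ],
)

```text
time: 1.4
tool_pos: [0.5015, -0.0088, 0.2723]
ee_rot: [3.142, 0.0, 1.659]
wrist_force: [0.3, -1.6, 0.7]
width: 0.094
finger_force: 0.0
```

```bash
python3 -c "
from h import *
go(.571,.1,.28,1.69)"
```

```text
t 1.4 pos [ 0.5015 -0.0088  0.2723] rot [3.142 0.    1.659] w 0.094 F [ 0.3 -1.6  0.7] -> shift [ 0.1022  0.0788 -0.0078] turn [ 0.     0.    -0.031]
```

drive_tool(
  series=[
    [0.094,[0.088,0.07,-0.006],[0,0,-0.03]],
    [0.094,[0.088,0.07,-0.006],[0,0,-0.03]],
    [0.094,[0.088,0.07,-0.006],[0,0,-0.03]],
    [0.094,[0.088,0.07,-0.006],[0,0,-0.03]],
  ],
)

```text
time: 1.9
tool_pos: [0.5623, 0.0826, 0.2777]
ee_rot: [-3.14, 0.001, 1.689]
wrist_force: [-0.3, 0.5, 0.4]
width: 0.0942
finger_force: 0.0
```

```bash
python3 -c "
from h import *
snap('wrist','w1',(60,40,580,380),1.5)
go(.571,.1,.116,1.69)"
```

```text
t 1.95 pos [0.5623 0.0821 0.2781] rot [-3.141e+00  1.000e-03  1.688e+00] w 0.0941 F [-0.3 -0.2  0.2] -> shift [0.0169 0.0109 0.1621] turn [-0.001  0.001 -0.002]
```

View pics/w1.png

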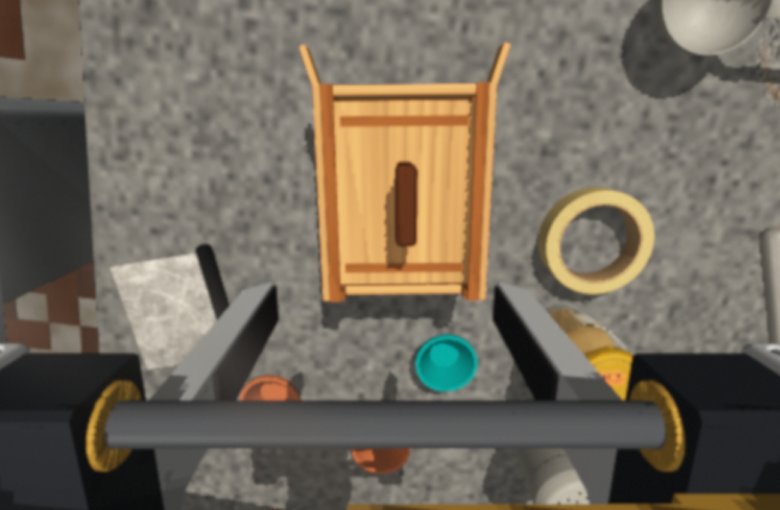

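Run:
```python
from h import *
c=load("w1"); t=load("top0"); f=lambda x,y:(60+x/1.5,40+y/1.5)
P=np.array([atz(c,*f(*p),.089) for p in [(493,85),(485,299),(323,300),(316,85)]]);print(P.round(3),P.mean(0))
d=(P[1]+P[2]-P[0]-P[3])/2; print(np.linalg.norm(d),np.arctan2(d[1],d[0])); e=(P[0]+P[1]-P[2]-P[3])/2; print(np.linalg.norm(e),np.arctan2(e[1],e[0])-np.pi/2)
print(tri(ray(c,*f(406,203)),ray(t,250+187/4,160+149/4)), atz(c,*f(406,203),.12))
a,b=atz(c,*f(406,164),.12),atz(c,*f(406,243),.12); print(np.linalg.norm(a-b),np.arctan2(*(b-a)[1::-1]))
for p,q in [((493,85),(70,85)),((485,299),(288,57)),((323,300),(306,221)),((316,85),(86,248))]: print(tri(ray(c,*f(*p)),ray(t,250+q[0]/4,160+q[1]/4)).round(3))
```

```text
[[0.629 0.193 0.089]
 [0.653 0.025 0.089]
 [0.519 0.008 0.089]
 [0.5   0.177 0.089]] [0.57519196 0.10082652 0.089     ]
0.16946835968871604 -1.4428835153853932
0.13261356756269269 -1.448361190201916
[0.57437616 0.10003871 0.09939036] [0.57487631 0.10355484 0.12      ]
0.05735352747146653 -1.4393769371907017
[0.615 0.185 0.15 ]
[0.649 0.024 0.09 ]
[0.519 0.008 0.089]
[0.497 0.179 0.073]
```

```bash
python3 -c "
from h import *
go(.573,.101,.116,1.697)"
```

```text
t 1.95 pos [0.5623 0.0821 0.2781] rot [-3.141e+00  1.000e-03  1.688e+00] w 0.0941 F [-0.3 -0.2  0.2] -> shift [0.0176 0.013  0.1621] turn [-0.001  0.001 -0.009]
```

drive_tool(
  series=[
    [0.094,[0.0176,0.013,0.05],[0,0,-0.009]],
    [0.094,[0.0176,0.013,0.1],[0,0,-0.009]],
    [0.094,[0.0176,0.013,0.14],[0,0,-0.009]],
    [0.094,[0.0176,0.013,0.162],[0,0,-0.009]],
    [0.094,[0.0176,0.013,0.162],[0,0,-0.009]],
  ],
)

```text
time: 2.58
tool_pos: [0.5725, 0.1003, 0.1154]
ee_rot: [-3.14, 0.0, 1.696]
wrist_force: [0.3, 0.2, 0.1]
width: 0.0944
finger_force: 0.0
```

drive_tool(
  series=[
    [0.0,[0,0,0],[0,0,0]],
    [0.0,[0,0,0],[0,0,0]],
    [0.0,[0,0,0],[0,0,0]],
    [0.0,[0,0,0],[0,0,0]],
    [0.0,[0,0,0],[0,0,0]],
  ],
)

```text
time: 3.2
tool_pos: [0.5736, 0.1021, 0.1164]
ee_rot: [3.142, 0.0, 1.698]
wrist_force: [-0.1, 0.6, -0.4]
width: 0.0474
finger_force: 0.0
```

drive_tool(
  series=[
    [0.0,[0,0,0],[0,0,0]],
    [0.0,[0,0,0],[0,0,0]],
    [0.0,[0,0,0],[0,0,0]],
  ],
)

```text
time: 3.58
tool_pos: [0.5737, 0.1021, 0.1163]
ee_rot: [3.141, 0.0, 1.698]
wrist_force: [0.2, -0.1, -0.2]
width: 0.0178
finger_force: 0.4
```

```bash
python3 -c "
from h import *
snap('wrist','w2',(140,40,500,340),2)
go(.573,.101,.124,1.697)"
```

```text
t 3.62 pos [0.5738 0.1021 0.1163] rot [3.141 0.    1.698] w 0.0155 F [ 1.2  0.1 -0.7] -> shift [-0.001  -0.0009 -0.0077] turn [0.    0.    0.001]
```

View pics/w2.png

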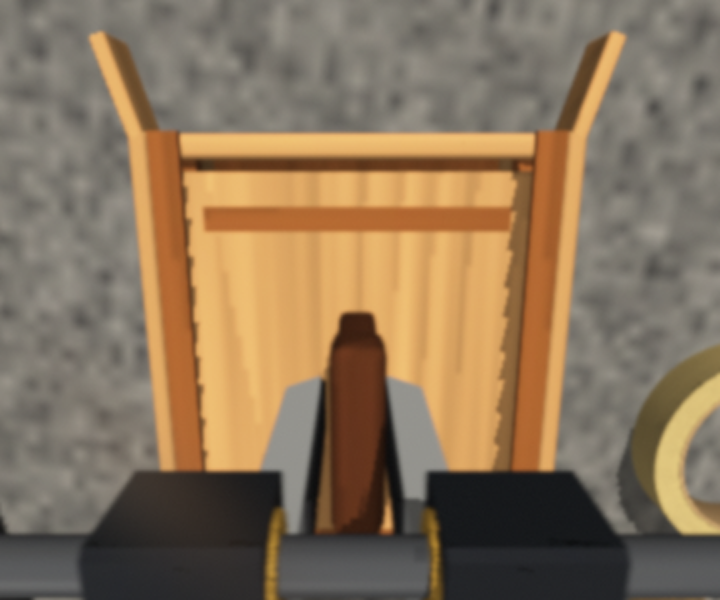

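drive_tool(
  series=[
    [0.0,[0,0,0],[0,0,0]],
    [0.0,[0,0,-0.004],[0,0,0]],
    [0.0,[0,0,-0.0075],[0,0,0]],
    [0.0,[0,0,-0.0075],[0,0,0]],
    [0.0,[0,0,-0.0075],[0,0,0]],
  ],
)

```text
time: 4.25
tool_pos: [0.5735, 0.102, 0.1237]
ee_rot: [-3.141, 0.0, 1.698]
wrist_force: [0.3, -0.5, -2.4]
width: 0.0157
finger_force: 30.0
```

drive_tool(
  series=[
    [0.0,[0.01,0,0],[0,0,0]],
    [0.0,[0.02,0,0],[0,0,0]],
    [0.0,[0.03,0,0],[0,0,0]],
    [0.0,[0.04,0,0],[0,0,0]],
    [0.0,[0.04,0,0],[0,0,0]],
  ],
)

```text
time: 4.88
tool_pos: [0.5683, 0.1428, 0.1238]
ee_rot: [3.142, 0.0, 1.7]
wrist_force: [0.5, -0.3, -1.7]
width: 0.0161
finger_force: 30.0
```

```bash
python3 -c "
from h import *
go(.573-.1255*.22,.101+.992*.22,.124,1.697)"
```

```text
t 4.88 pos [0.5683 0.1428 0.1238] rot [3.142 0.    1.7  ] w 0.0161 F [ 0.5 -0.3 -1.7] -> shift [ 0.178  -0.     -0.0002] turn [0.    0.    0.003]
```

drive_tool(
  series=[
    [0.0,[0.015,0,0],[0,0,0]],
    [0.0,[0.03,0,0],[0,0,0]],
    [0.0,[0.045,0,0],[0,0,0]],
    [0.0,[0.07,0,0],[0,0,0]],
    [0.0,[0.1,0,0],[0,0,0]],
  ],
)

```text
time: 5.5
tool_pos: [0.5556, 0.2422, 0.1238]
ee_rot: [3.142, 0.0, 1.698]
wrist_force: [-0.3, -0.3, -2.5]
width: 0.0156
finger_force: 30.0
```

drive_tool(
  series=[
    [0.0,[0.04,0,0],[0,0,0]],
    [0.0,[0.08,0,0],[0,0,0]],
    [0.0,[0.08,0,0],[0,0,0]],
    [0.0,[0.08,0,0],[0,0,0]],
  ],
)

```text
time: 6.0
tool_pos: [0.5454, 0.3205, 0.1235]
ee_rot: [-3.141, 0.001, 1.699]
wrist_force: [0.5, -1.1, -1.6]
width: 0.0157
finger_force: 30.0
```

```bash
python3 -c "
from h import *
go(.573-.1255*.22,.101+.992*.22,.124-.077,1.697)"
```

```text
t 6.0 pos [0.5454 0.3205 0.1235] rot [-3.141e+00  1.000e-03  1.699e+00] w 0.0157 F [ 0.5 -1.1 -1.6] -> shift [-0.0012 -0.0001  0.0765] turn [-0.     0.001  0.002]
```

drive_tool(
  series=[
    [0.0,[0,0,0.03],[0,0,0]],
    [0.0,[0,0,0.06],[0,0,0]],
    [0.0,[0,0,0.072],[0,0,0]],
    [0.0,[0,0,0.076],[0,0,0]],
    [0.0,[0,0,0.0775],[0,0,0]],
  ],
)

```text
time: 6.62
tool_pos: [0.5464, 0.3203, 0.0474]
ee_rot: [3.14, -0.0, 1.698]
wrist_force: [0.1, 0.0, -2.6]
width: 0.0158
finger_force: 30.0
```

drive_tool(
  series=[
    [0.0,[0,0,0],[0,0,0]],
    [0.04,[0,0,0],[0,0,0]],
    [0.04,[0,0,0],[0,0,0]],
    [0.04,[0,0,0],[0,0,0]],
    [0.04,[0,0,0],[0,0,0]],
  ],
)

```text
time: 7.25
tool_pos: [0.5457, 0.3203, 0.0465]
ee_rot: [3.141, 0.0, 1.698]
wrist_force: [-0.6, 0.1, 0.5]
width: 0.0399
finger_force: 0.0
```

```bash
python3 -c "
from h import *
go(.52,-.1,.25,0)"
```

```text
t 7.25 pos [0.5457 0.3203 0.0465] rot [3.141 0.    1.698] w 0.0399 F [-0.6  0.1  0.5] -> shift [-0.4137 -0.0789 -0.2035] turn [ 0.    -0.     1.698]
```

drive_tool(
  series=[
    [0.04,[0,0,-0.06],[0,0,0]],
    [0.06,[0,0,-0.12],[0,0,0]],
    [0.08,[-0.01,0,-0.18],[0,0,0.186]],
    [0.094,[-0.07,0,-0.2],[0,0,0.372]],
    [0.094,[-0.13,0,-0.2],[0,0,0.558]],
  ],
)

```text
time: 7.88
tool_pos: [0.5633, 0.1908, 0.2499]
ee_rot: [3.136, -0.004, 1.136]
wrist_force: [-0.1, -0.6, -0.6]
width: 0.0769
finger_force: 0.0
```

```bash
python3 -c "
from h import *
go(.42,-.23,.25,.126)"
```

```text
t 7.88 pos [0.5633 0.1908 0.2499] rot [ 3.136 -0.004  1.136] w 0.0769 F [-0.1 -0.6 -0.6] -> shift [-0.4421  0.0472 -0.0016] turn [ 0.003 -0.006  1.01 ]
```

drive_tool(
  series=[
    [0.094,[-0.43,0.047,0],[0,0,1.01]],
    [0.094,[-0.43,0.047,0],[0,0,1.01]],
    [0.094,[-0.43,0.047,0],[0,0,1.01]],
    [0.094,[-0.43,0.047,0],[0,0,1.01]],
    [0.094,[-0.43,0.047,0],[0,0,1.01]],
  ],
)

```text
time: 8.5
tool_pos: [0.4624, -0.1068, 0.2466]
ee_rot: [3.141, -0.001, 0.197]
wrist_force: [0.8, 0.0, -0.3]
width: 0.094
finger_force: 0.0
```

```bash
python3 -c "
from h import *
go(.42,-.23,.25,.126)"
```

```text
t 8.5 pos [ 0.4624 -0.1068  0.2466] rot [ 3.141e+00 -1.000e-03  1.970e-01] w 0.094 F [ 0.8  0.  -0.3] -> shift [-0.0657  0.1125 -0.0034] turn [ 0.001 -0.001  0.071]
```

drive_tool(
  series=[
    [0.094,[-0.06,0.1,0],[0,0,0.05]],
    [0.094,[-0.06,0.1,0],[0,0,0.05]],
    [0.094,[-0.06,0.1,0],[0,0,0.05]],
    [0.094,[-0.06,0.1,0],[0,0,0.05]],
  ],
)

```text
time: 9.0
tool_pos: [0.4248, -0.2148, 0.2464]
ee_rot: [-3.141, -0.0, 0.152]
wrist_force: [0.3, 0.7, 0.6]
width: 0.0943
finger_force: 0.0
```

```bash
cat >> h.py <<'E'
def moulds(f,z=.028):
    c=load(f); im=cv2.imread(f"pics/raw_{f}.png"); hsv=cv2.cvtColor(im,cv2.COLOR_BGR2HSV)
    m=cv2.inRange(hsv,(4,120,70),(14,255,255)); m=cv2.morphologyEx(m,cv2.MORPH_OPEN,np.ones((3,3)))
    for k in cv2.findContours(m,cv2.RETR_EXTERNAL,cv2.CHAIN_APPROX_NONE)[0]:
        if cv2.contourArea(k)<250: continue
        e=cv2.fitEllipse(cv2.convexHull(k)); print("px",np.round(e[0],1),"ax",np.round(e[1],1),"area",cv2.contourArea(k),"world",atz(c,*e[0],z).round(4))
E
python3 -c "
from h import *
snap('wrist','w3',None,1.25); moulds('w3')
go(.465,-.142,.2,.126)"
```

```text
px [356.3 361.3] ax [57.5 84.6] area 2217.5 world [ 0.1553 -0.3182  0.028 ]
px [306.5 293.5] ax [ 31.7 101.5] area 1994.5 world [ 0.2611 -0.2252  0.028 ]
px [ 25.7 264. ] ax [30.1 54.2] area 711.0 world [0.2478 0.1679 0.028 ]
px [608. 151.] ax [26.6 40.7] area 574.0 world [ 0.5192 -0.5701  0.028 ]
px [406.5 153.6] ax [49.8 53. ] area 2015.0 world [ 0.4776 -0.321   0.028 ]
px [262.8 139.8] ax [50.7 53.3] area 2055.5 world [ 0.4671 -0.1407  0.028 ]
px [588.8 171.5] ax [131.2 253.5] area 9785.5 world [ 0.4908 -0.5565  0.028 ]
px [311.1  37.1] ax [56.2 62.6] area 2692.0 world [ 0.5897 -0.1831  0.028 ]
px [593.6  28.8] ax [44.  48.5] area 1073.5 world [ 0.6467 -0.4978  0.028 ]
px [444.2  35.3] ax [55.7 64.5] area 2751.5 world [ 0.6146 -0.3323  0.028 ]
px [54.8 38.8] ax [113.3 135.5] area 3938.0 world [0.5435 0.1053 0.028 ]
t 9.05 pos [ 0.4251 -0.2143  0.2464] rot [-3.141 -0.     0.154] w 0.0941 F [ 0.3 -0.5  0.8] -> shift [ 0.0505 -0.0653  0.0464] turn [-0.    -0.     0.028]
```

View pics/w3.png

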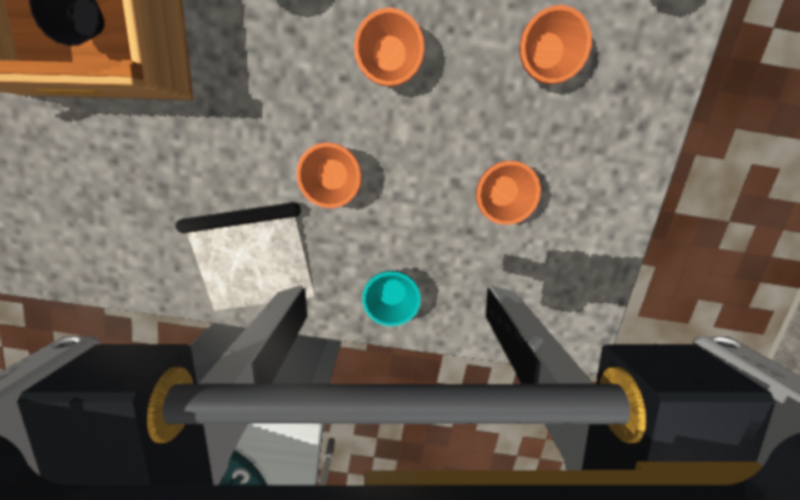

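```bash
python3 -c "
from h import *
go(.467,-.141,.047,.126)"
```

```text
t 9.05 pos [ 0.4251 -0.2143  0.2464] rot [-3.141 -0.     0.154] w 0.0941 F [ 0.3 -0.5  0.8] -> shift [ 0.0526 -0.0659  0.1994] turn [-0.    -0.     0.028]
```

drive_tool(
  series=[
    [0.094,[0.0526,-0.0659,0.03],[0,0,0.028]],
    [0.094,[0.0526,-0.0659,0.07],[0,0,0.028]],
    [0.094,[0.0526,-0.0659,0.11],[0,0,0.028]],
    [0.094,[0.0526,-0.0659,0.14],[0,0,0.028]],
    [0.094,[0.0526,-0.0659,0.14],[0,0,0.028]],
  ],
)

```text
time: 9.68
tool_pos: [0.4652, -0.1394, 0.1037]
ee_rot: [-3.138, 0.005, 0.128]
wrist_force: [-0.1, 0.2, 0.1]
width: 0.094
finger_force: 0.0
```

```bash
python3 -c "
from h import *
snap('wrist','w4',None,1.25); moulds('w4')
go(.467,-.141,.047,.126)"
```

```text
px [536.3 228.6] ax [70.3 84.2] area 4552.0 world [ 0.478  -0.3213  0.028 ]
px [319.1 213.9] ax [74.5 78.5] area 4492.0 world [ 0.4675 -0.1409  0.028 ]
px [401.1  58.5] ax [89.6 99.7] area 6891.5 world [ 0.5906 -0.1837  0.028 ]
px [616.5  49.6] ax [ 86.1 114.2] area 5864.5 world [ 0.6157 -0.3334  0.028 ]
px [40.3 96.1] ax [ 83.1 205.7] area 5085.0 world [0.5317 0.0751 0.028 ]
t 9.72 pos [ 0.4666 -0.1404  0.1059] rot [-3.14e+00  1.00e-03  1.27e-01] w 0.0938 F [-0.5  0.1  0.8] -> shift [0.0004 0.0007 0.0589] turn [-0.001  0.001  0.001]
```

View pics/w4.png

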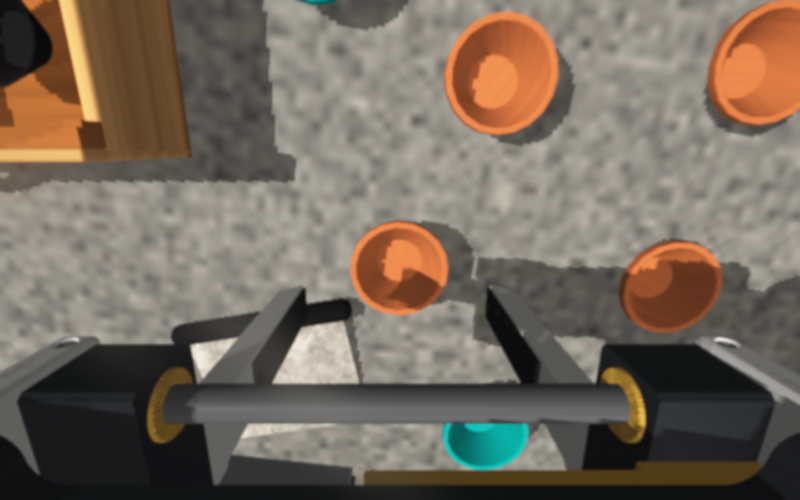

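drive_tool(
  series=[
    [0.094,[0.0005,0.0005,0.035],[0,0,0]],
    [0.08,[0.0005,0.0005,0.059],[0,0,0]],
    [0.0,[0.0005,0.0005,0.059],[0,0,0]],
    [0.0,[0.0005,0.0005,0.059],[0,0,0]],
    [0.0,[0.0005,0.0005,0.059],[0,0,0]],
  ],
)

```text
time: 10.35
tool_pos: [0.4689, -0.1429, 0.0497]
ee_rot: [3.14, -0.004, 0.125]
wrist_force: [-0.1, 0.2, 2.9]
width: 0.0631
finger_force: 30.0
```

drive_tool(
  series=[
    [0.0,[0,0,0],[0,0,0]],
    [0.0,[0,0,0],[0,0,0]],
    [0.0,[0,0,-0.02],[0,0,0]],
    [0.0,[0,0,-0.07],[0,0,0]],
    [0.0,[0,0,-0.13],[0,0,0]],
  ],
)

```text
time: 10.98
tool_pos: [0.4662, -0.1422, 0.1774]
ee_rot: [-3.14, 0.003, 0.125]
wrist_force: [1.2, 0.1, -0.7]
width: 0.0633
finger_force: 30.0
```

```bash
python3 -c "
from h import *
go(.49,.06,.18,.126)"
```

```text
t 10.97 pos [ 0.4662 -0.1422  0.1774] rot [-3.14e+00  3.00e-03  1.25e-01] w 0.0633 F [ 1.2  0.1 -0.7] -> shift [ 0.0488 -0.1977 -0.0024] turn [-0.001  0.003 -0.001]
```

drive_tool(
  series=[
    [0.0,[0.049,-0.198,0],[0,0,0]],
    [0.0,[0.049,-0.198,0],[0,0,0]],
    [0.0,[0.049,-0.198,0],[0,0,0]],
    [0.0,[0.049,-0.198,0],[0,0,0]],
    [0.0,[0.049,-0.198,0],[0,0,0]],
  ],
)

```text
time: 11.6
tool_pos: [0.4911, 0.0605, 0.1772]
ee_rot: [3.141, 0.0, 0.127]
wrist_force: [0.5, -0.3, -0.8]
width: 0.0631
finger_force: 30.0
```

```bash
python3 -c "
from h import *
snap('wrist','w5',None,1.25)
go(.573,.101,.18,.126)"
```

```text
t 11.65 pos [0.4911 0.0595 0.1772] rot [3.14  0.    0.125] w 0.0635 F [-0.6 -1.  -1.3] -> shift [ 0.0864 -0.031  -0.0029] turn [ 0.001  0.    -0.001]
```

View pics/w5.png

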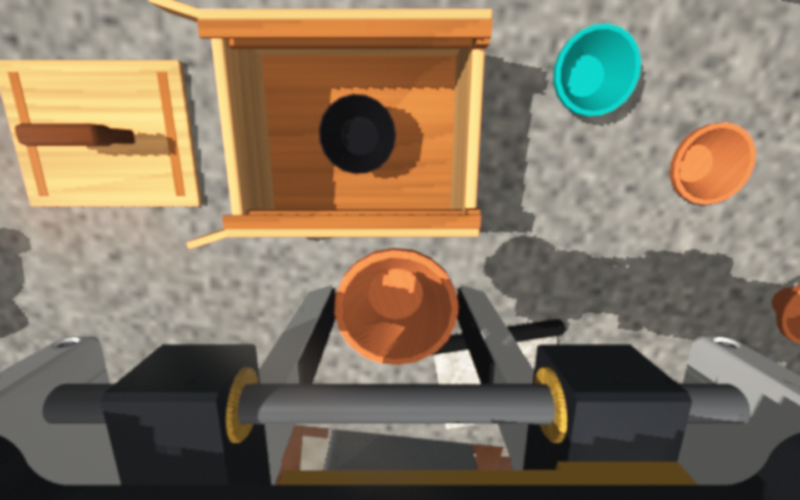

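Run:
```python
from h import *
c=load("w5"); f=lambda x,y:(x/1.25,y/1.25)
print("seat",atz(c,*f(358,133.5),.035), "diam",np.linalg.norm(atz(c,*f(319.5,134),.035)-atz(c,*f(396,134),.035)),"floor",atz(c,*f(359,138),.013))
P=np.array([atz(c,*f(*p),z) for p,z in [((200,11),.089),((492,10),.089),((482,237),.089),((222,237),.089)]]);print(P.round(4),P.mean(0))
T=np.array([.4911,.0595])
for dz in(.13,.138,.155,.16): print(dz,(proj(c,[*T,dz])*1.25).round(1))
im=cv2.imread("pics/raw_w5.png");hsv=cv2.cvtColor(im,cv2.COLOR_BGR2HSV);m=cv2.inRange(hsv,(0,0,0),(180,255,45));n,l,s,ce=cv2.connectedComponentsWithStats(m)
i=l[107,288];print(s[i]*1.25,ce[i]*1.25)
```

```text
seat [0.57566325 0.10039078 0.035     ] diam 0.058740648633462615 floor [0.57284116 0.10141574 0.013     ]
[[0.6299 0.1925 0.089 ]
 [0.652  0.0248 0.089 ]
 [0.5184 0.0051 0.089 ]
 [0.4962 0.1794 0.089 ]] [0.57408959 0.10046219 0.089     ]
0.13 [397.5 286.8]
0.138 [397.6 291.9]
0.155 [397.9 304.1]
0.16 [397.9 308.1]
[ 320.     96.25   75.     76.25 3541.25] [356.69211084 133.57836216]
```

drive_tool(
  series=[
    [0.0,[0.05,-0.018,0],[0,0,0]],
    [0.0,[0.0875,-0.0305,0],[0,0,0]],
    [0.0,[0.0875,-0.0305,0.03],[0,0,0]],
    [0.0,[0.0875,-0.0305,0.07],[0,0,0]],
    [0.0,[0.0875,-0.0305,0.09],[0,0,0]],
  ],
)

```text
time: 12.28
tool_pos: [0.5731, 0.0985, 0.0842]
ee_rot: [3.141, 0.005, 0.122]
wrist_force: [0.9, 1.3, -0.3]
width: 0.0633
finger_force: 30.0
```

```bash
python3 -c "
from h import *
go(.5745,.1005,.062,.126)"
```

```text
t 12.28 pos [0.5731 0.0985 0.0842] rot [3.141 0.005 0.122] w 0.0633 F [ 0.9  1.3 -0.3] -> shift [ 0.0018 -0.0019  0.0222] turn [ 0.001  0.005 -0.004]
```

drive_tool(
  series=[
    [0.0,[0,0,0],[0,0,0]],
    [0.0,[0,0,0],[0,0,0]],
    [0.0,[0,0,0.01],[0,0,0]],
    [0.0,[0,0,0.018],[0,0,0]],
    [0.0,[0,0,0.018],[0,0,0]],
  ],
)

```text
time: 12.9
tool_pos: [0.5735, 0.1012, 0.0682]
ee_rot: [3.142, 0.002, 0.125]
wrist_force: [0.1, -0.4, -1.8]
width: 0.0632
finger_force: 30.0
```

```bash
python3 -c "
from h import *
go(.5745,.1005,.062,.126)"
```

```text
t 12.9 pos [0.5735 0.1012 0.0682] rot [3.142e+00 2.000e-03 1.250e-01] w 0.0632 F [ 0.1 -0.4 -1.8] -> shift [0.0009 0.0008 0.0062] turn [ 0.     0.002 -0.001]
```

drive_tool(
  series=[
    [0.0,[0.0005,0.0005,0.003],[0,0,0]],
    [0.0,[0.0005,0.0005,0.006],[0,0,0]],
    [0.0,[0.0005,0.0005,0.006],[0,0,0]],
    [0.08,[0.0005,0.0005,0.006],[0,0,0]],
    [0.08,[0.0005,0.0005,0.006],[0,0,0]],
  ],
)

```text
time: 13.52
tool_pos: [0.5748, 0.1008, 0.0634]
ee_rot: [3.141, -0.0, 0.125]
wrist_force: [0.6, 0.2, -0.4]
width: 0.0786
finger_force: 0.0
```

drive_tool(
  series=[
    [0.08,[0,0,0],[0,0,0]],
    [0.08,[0,0,-0.01],[0,0,0]],
    [0.085,[0,0,-0.05],[0,0,0]],
    [0.09,[0,0,-0.1],[0,0,0]],
    [0.094,[-0.02,0,-0.12],[0,0,0]],
  ],
)

```text
time: 14.15
tool_pos: [0.5571, 0.0984, 0.1881]
ee_rot: [3.141, -0.008, 0.125]
wrist_force: [0.5, 0.8, -1.1]
width: 0.0937
finger_force: 0.0
```

```bash
python3 -c "
from h import *
go(.5745,-.1837,.18,.126)"
```

```text
t 14.15 pos [0.5571 0.0984 0.1881] rot [ 3.141 -0.008  0.125] w 0.0937 F [ 0.5  0.8 -1.1] -> shift [-0.0179  0.2821  0.0081] turn [ 0.001 -0.008 -0.001]
```

drive_tool(
  series=[
    [0.094,[0,0.284,-0.01],[0,0,0]],
    [0.094,[0,0.284,0],[0,0,0]],
    [0.094,[0,0.284,0],[0,0,0]],
    [0.094,[0,0.284,0.03],[0,0,0]],
    [0.094,[0,0.284,0.06],[0,0,0]],
  ],
)

```text
time: 14.78
tool_pos: [0.5922, -0.1873, 0.1264]
ee_rot: [3.137, -0.007, 0.122]
wrist_force: [0.2, -0.5, 0.6]
width: 0.0942
finger_force: 0.0
```

drive_tool(
  series=[
    [0.094,[0,0,0],[0,0,0]],
    [0.094,[0,0,0],[0,0,0]],
  ],
)

```text
time: 15.02
tool_pos: [0.5907, -0.183, 0.1245]
ee_rot: [-3.142, -0.001, 0.125]
wrist_force: [-0.2, 0.7, 0.4]
width: 0.0941
finger_force: 0.0
```

```bash
python3 -c "
from h import *
snap('wrist','w6',None,1.25); moulds('w6')
go(.5905,-.1837,.047,.126)"
```

```text
px [426.9 347.7] ax [22.4 41.5] area 563.5 world [ 0.4583 -0.3133  0.028 ]
px [ 13.9 272.1] ax [30.3 69.3] area 977.5 world [0.4938 0.093  0.028 ]
px [696.7 245.1] ax [ 98.3 193.2] area 997.5 world [ 0.6004 -0.535   0.028 ]
px [316.6 210.7] ax [68.9 71.9] area 3806.0 world [ 0.5896 -0.183   0.028 ]
px [487.5 204. ] ax [67.2 77.6] area 4014.0 world [ 0.6147 -0.3326  0.028 ]
px [ 12.4 184. ] ax [ 61.5 152.4] area 3264.0 world [0.5809 0.0821 0.028 ]
t 15.07 pos [ 0.5912 -0.1826  0.1254] rot [ 3.141e+00 -3.000e-03  1.260e-01] w 0.0935 F [-0.2  0.9 -0.2] -> shift [-0.0011  0.0009  0.0784] turn [ 0.001 -0.003 -0.   ]
```

drive_tool(
  series=[
    [0.094,[-0.001,0.0005,0.05],[0,0,0]],
    [0.08,[-0.001,0.0005,0.078],[0,0,0]],
    [0.08,[-0.001,0.0005,0.078],[0,0,0]],
    [0.0,[-0.001,0.0005,0.078],[0,0,0]],
    [0.0,[-0.001,0.0005,0.078],[0,0,0]],
  ],
)

```text
time: 15.7
tool_pos: [0.5911, -0.1842, 0.0483]
ee_rot: [3.139, -0.004, 0.125]
wrist_force: [0.8, 0.5, 1.9]
width: 0.0635
finger_force: 0.2
```

drive_tool(
  series=[
    [0.0,[0,0,0],[0,0,0]],
    [0.0,[0,0,0],[0,0,0]],
  ],
)

```text
time: 15.95
tool_pos: [0.591, -0.1843, 0.0481]
ee_rot: [3.14, -0.004, 0.125]
wrist_force: [-0.3, 1.2, 6.3]
width: 0.0621
finger_force: 30.0
```

drive_tool(
  series=[
    [0.0,[0,0,-0.02],[0,0,0]],
    [0.0,[0,0,-0.07],[0,0,0]],
    [0.0,[0,0,-0.13],[0,0,0]],
    [0.0,[0,0,-0.13],[0,0,0]],
  ],
)

```text
time: 16.45
tool_pos: [0.5925, -0.1856, 0.1841]
ee_rot: [3.134, -0.013, 0.125]
wrist_force: [-0.4, -0.1, -0.7]
width: 0.0622
finger_force: 30.0
```

```bash
python3 -c "
from h import *
go(.5,.06,.18,.126)"
```

```text
t 16.45 pos [ 0.5925 -0.1856  0.1841] rot [ 3.134 -0.013  0.125] w 0.0622 F [-0.4 -0.1 -0.7] -> shift [-0.0613 -0.2552  0.0014] turn [ 0.008 -0.013 -0.001]
```

drive_tool(
  series=[
    [0.0,[-0.061,-0.255,0],[0,0,0]],
    [0.0,[-0.061,-0.255,0],[0,0,0]],
    [0.0,[-0.061,-0.255,0],[0,0,0]],
    [0.0,[-0.061,-0.255,0],[0,0,0]],
    [0.0,[-0.061,-0.255,0],[0,0,0]],
  ],
)

```text
time: 17.08
tool_pos: [0.4952, 0.0641, 0.1749]
ee_rot: [-3.141, 0.001, 0.129]
wrist_force: [0.2, -0.7, -0.5]
width: 0.0617
finger_force: 30.0
```

drive_tool(
  series=[
    [0.0,[0,0,0],[0,0,0]],
    [0.0,[0,0,0],[0,0,0]],
  ],
)

```text
time: 17.32
tool_pos: [0.4976, 0.06, 0.175]
ee_rot: [3.141, 0.0, 0.123]
wrist_force: [-0.2, -0.5, -1.0]
width: 0.0621
finger_force: 30.0
```

Run:
```python
from h import *
c=snap('wrist','w7',None,1.25); moulds('w7')
o=robot.get_obs()
for dz in(.008,.027,.030): p=o["tool_pos"]-[0,0,.047-dz]; print(dz,(proj(c,p)*1.25).round(1),(proj(c,p)).round(1))
go(.5745,.1005,.18,.126)
```

```text
px [391.3 369.8] ax [17.3 27.7] area 251.5 world [ 0.284  -0.0614  0.028 ]
px [637.8 255.7] ax [38.2 48.6] area 722.5 world [ 0.4725 -0.306   0.028 ]
px [316.6 245.8] ax [ 93.3 100.3] area 7166.0 world [0.4403 0.0528 0.028 ]
px [ 69.1 158.1] ax [ 68.4 221.3] area 1597.0 world [0.5055 0.315  0.028 ]
px [134.2 112. ] ax [  8.2 127.6] area 545.5 world [0.5592 0.2474 0.028 ]
px [277.8 121.1] ax [157.5 342.3] area 21488.0 world [0.5679 0.1072 0.028 ]
px [275.6  35. ] ax [ 39.2 245.7] area 4819.0 world [0.6438 0.1159 0.028 ]
0.008 [396.2 291.6] [316.9 233.3]
0.027 [396.3 305.4] [317.  244.3]
0.03 [396.3 307.9] [317.  246.3]
t 17.38 pos [0.4976 0.0599 0.175 ] rot [3.141 0.    0.123] w 0.0618 F [-0.1  0.6  0.6] -> shift [ 0.0813 -0.0309 -0.005 ] turn [ 0.001  0.    -0.003]
```

View pics/w7.png

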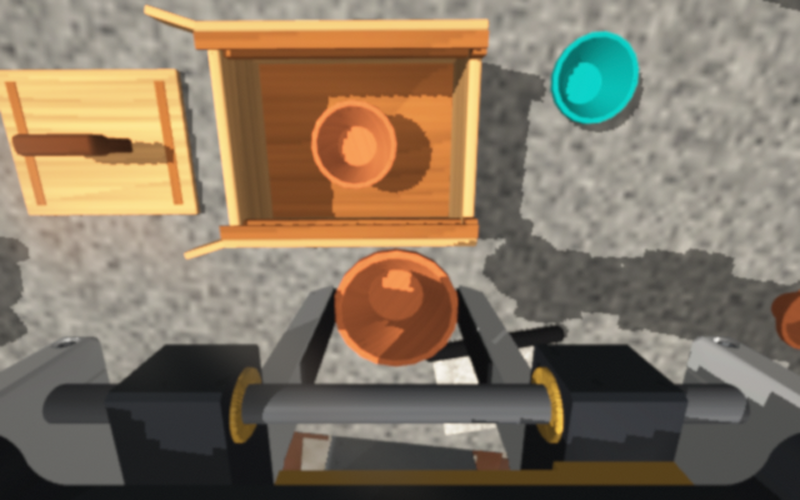

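Run:
```python
from h import *
c=load("w7"); print(atz(c,354/1.25,144.5/1.25,.041),atz(c,360/1.25,147/1.25,.021))
```

```text
[0.57378057 0.10102007 0.041     ] [0.57243575 0.09819618 0.021     ]
```

drive_tool(
  series=[
    [0.0,[0.05,-0.02,-0.003],[0,0,0]],
    [0.0,[0.0813,-0.031,0],[0,0,0]],
    [0.0,[0.0813,-0.031,0.03],[0,0,0]],
    [0.0,[0.0813,-0.031,0.06],[0,0,0]],
    [0.0,[0.0813,-0.031,0.08],[0,0,0]],
  ],
)

```text
time: 18.0
tool_pos: [0.5739, 0.1004, 0.0929]
ee_rot: [3.141, 0.003, 0.122]
wrist_force: [-0.0, -0.5, -0.8]
width: 0.0618
finger_force: 30.0
```

drive_tool(
  series=[
    [0.0,[0,0,0],[0,0,0]],
    [0.0,[0,0,0],[0,0,0]],
  ],
)

```text
time: 18.25
tool_pos: [0.5749, 0.1014, 0.0961]
ee_rot: [3.141, -0.001, 0.123]
wrist_force: [0.2, -0.6, -0.6]
width: 0.0619
finger_force: 30.0
```

Run:
```python
from h import *
go(.5745,.1005,.070,.126)
```

```text
t 18.25 pos [0.5749 0.1014 0.0961] rot [ 3.141e+00 -1.000e-03  1.230e-01] w 0.0619 F [ 0.2 -0.6 -0.6] -> shift [-0.0005  0.0008  0.0261] turn [ 0.    -0.001 -0.003]
```

drive_tool(
  series=[
    [0.0,[-0.0005,0.0005,0.012],[0,0,0]],
    [0.0,[-0.0005,0.0005,0.022],[0,0,0]],
    [0.0,[-0.0005,0.0005,0.026],[0,0,0]],
    [0.0,[-0.0005,0.0005,0.026],[0,0,0]],
    [0.08,[-0.0005,0.0005,0.026],[0,0,0]],
  ],
)

```text
time: 18.88
tool_pos: [0.5735, 0.1018, 0.0693]
ee_rot: [-3.142, -0.0, 0.125]
wrist_force: [0.3, 1.0, 0.4]
width: 0.0684
finger_force: 0.0
```

drive_tool(
  series=[
    [0.08,[0,0,0],[0,0,0]],
    [0.08,[0,0,0],[0,0,0]],
    [0.08,[0,0,-0.01],[0,0,0]],
    [0.085,[0,0,-0.05],[0,0,0]],
    [0.094,[0,0,-0.11],[0,0,0]],
  ],
)

```text
time: 19.5
tool_pos: [0.5721, 0.1016, 0.1788]
ee_rot: [-3.141, 0.005, 0.125]
wrist_force: [1.2, -0.8, 0.8]
width: 0.0915
finger_force: 0.0
```

```bash
python3 -c "
from h import *
go(.6,-.333,.18,.126)"
```

```text
t 19.5 pos [0.5721 0.1016 0.1788] rot [-3.141  0.005  0.125] w 0.0915 F [ 1.2 -0.8  0.8] -> shift [-0.0265  0.4346 -0.0012] turn [-0.     0.005 -0.001]
```

Next mould at (0.615, −0.333).

drive_tool(
  series=[
    [0.094,[-0.013,0.436,-0.01],[0,0,0]],
    [0.094,[-0.013,0.436,-0.01],[0,0,0]],
    [0.094,[-0.013,0.436,-0.01],[0,0,0]],
    [0.094,[-0.013,0.436,-0.01],[0,0,0]],
    [0.094,[-0.013,0.436,-0.01],[0,0,0]],
  ],
)

```text
time: 20.12
tool_pos: [0.6033, -0.2114, 0.1877]
ee_rot: [3.141, -0.002, 0.125]
wrist_force: [0.8, -0.1, -0.1]
width: 0.094
finger_force: 0.0
```

```bash
python3 -c "
from h import *
go(.615,-.333,.12,.126)"
```

```text
t 20.12 pos [ 0.6033 -0.2114  0.1877] rot [ 3.141e+00 -2.000e-03  1.250e-01] w 0.094 F [ 0.8 -0.1 -0.1] -> shift [-0.0036  0.1221  0.0678] turn [ 0.001 -0.002 -0.001]
```

drive_tool(
  series=[
    [0.094,[-0.0036,0.113,0],[0,0,0]],
    [0.094,[-0.0036,0.113,0.03],[0,0,0]],
    [0.094,[-0.0036,0.113,0.065],[0,0,0]],
    [0.094,[-0.0036,0.113,0.065],[0,0,0]],
    [0.094,[-0.0036,0.113,0.065],[0,0,0]],
  ],
)

```text
time: 20.75
tool_pos: [0.6144, -0.3217, 0.1234]
ee_rot: [3.14, -0.002, 0.126]
wrist_force: [0.2, -0.1, 1.3]
width: 0.094
finger_force: 0.0
```

```bash
python3 -c "
from h import *
snap('wrist','w8',None,1.25); moulds('w8')
go(.615,-.333,.047,.126)"
```

```text
px [298.5 341.6] ax [49.6 62.5] area 1324.5 world [ 0.4741 -0.3211  0.028 ]
px [630.2 212.5] ax [21.9 36.7] area 389.0 world [ 0.6469 -0.5994  0.028 ]
px [328.4 211.1] ax [69.1 72.4] area 3836.5 world [ 0.6146 -0.3323  0.028 ]
px [595.5 188.7] ax [29.9 39.6] area 617.0 world [ 0.6639 -0.5606  0.028 ]
px [619.8  46.7] ax [22.5 33.6] area 285.0 world [ 0.7743 -0.5374  0.028 ]
px [570.7 170. ] ax [160.2 295. ] area 14501.5 world [ 0.6771 -0.5334  0.028 ]
px [602.8  10.1] ax [27.2 34.5] area 526.5 world [ 0.7965 -0.5149  0.028 ]
t 20.8 pos [ 0.6148 -0.3217  0.1243] rot [ 3.139e+00 -3.000e-03  1.260e-01] w 0.0939 F [0.4 0.1 0.1] -> shift [-0.0015  0.011   0.0774] turn [ 0.003 -0.003 -0.   ]
```

drive_tool(
  series=[
    [0.094,[-0.0015,0.0105,0.03],[0,0,0]],
    [0.085,[-0.0015,0.0105,0.06],[0,0,0]],
    [0.08,[-0.0015,0.0105,0.0765],[0,0,0]],
    [0.08,[-0.0015,0.0105,0.0765],[0,0,0]],
    [0.0,[-0.0015,0.0105,0.0765],[0,0,0]],
  ],
)

```text
time: 21.42
tool_pos: [0.6146, -0.3329, 0.0472]
ee_rot: [3.139, -0.003, 0.125]
wrist_force: [-0.1, -0.5, 1.1]
width: 0.073
finger_force: 0.0
```

drive_tool(
  series=[
    [0.0,[0,0,0],[0,0,0]],
    [0.0,[0,0,0],[0,0,0]],
    [0.0,[0,0,0],[0,0,0]],
  ],
)

```text
time: 21.8
tool_pos: [0.6145, -0.333, 0.0472]
ee_rot: [3.14, -0.003, 0.125]
wrist_force: [-1.5, 0.5, 6.0]
width: 0.0635
finger_force: 30.0
```

drive_tool(
  series=[
    [0.0,[0,0,-0.02],[0,0,0]],
    [0.0,[0,0,-0.07],[0,0,0]],
    [0.0,[0,0,-0.13],[0,0,0]],
    [0.0,[0,0,-0.135],[0,0,0]],
  ],
)

```text
time: 22.3
tool_pos: [0.6158, -0.3342, 0.1887]
ee_rot: [3.132, -0.01, 0.125]
wrist_force: [0.2, 0.8, -0.8]
width: 0.0635
finger_force: 30.0
```

```bash
python3 -c "
from h import *
go(.5,.06,.18,.126)"
```

```text
t 22.3 pos [ 0.6158 -0.3342  0.1887] rot [ 3.132 -0.01   0.125] w 0.0635 F [ 0.2  0.8 -0.8] -> shift [-0.0659 -0.4056  0.0043] turn [ 0.009 -0.01  -0.001]
```

drive_tool(
  series=[
    [0.0,[-0.066,-0.405,0],[0,0,0]],
    [0.0,[-0.066,-0.405,0],[0,0,0]],
    [0.0,[-0.066,-0.405,0],[0,0,0]],
    [0.0,[-0.066,-0.405,0],[0,0,0]],
    [0.0,[-0.066,-0.405,0],[0,0,0]],
  ],
)

```text
time: 22.92
tool_pos: [0.5237, -0.031, 0.179]
ee_rot: [-3.141, 0.002, 0.124]
wrist_force: [0.2, 0.0, -0.5]
width: 0.0633
finger_force: 30.0
```

```bash
python3 -c "
from h import *
go(.5,.06,.18,.126)"
```

```text
t 22.93 pos [ 0.5237 -0.031   0.179 ] rot [-3.141e+00  2.000e-03  1.240e-01] w 0.0633 F [ 0.2  0.  -0.5] -> shift [-0.0122 -0.0932 -0.0009] turn [-0.     0.002 -0.002]
```

drive_tool(
  series=[
    [0.0,[-0.012,-0.085,-0.002],[0,0,0]],
    [0.0,[-0.012,-0.085,-0.002],[0,0,0]],
    [0.0,[-0.012,-0.085,-0.002],[0,0,0]],
    [0.0,[-0.012,-0.085,-0.002],[0,0,0]],
  ],
)

```text
time: 23.42
tool_pos: [0.5026, 0.0493, 0.1814]
ee_rot: [3.141, 0.001, 0.124]
wrist_force: [-0.2, 0.3, -0.7]
width: 0.0632
finger_force: 30.0
```

Run:
```python
from h import *
c=snap('wrist','w9',(100,0,540,330),1.8); moulds('w9')
o=robot.get_obs()
for dz in(.008,.027,.030): p=o["tool_pos"]-[0,0,.047-dz]; print(dz,(proj(c,p)).round(1))
for z in (.041,.049): print(z,proj(c,[.5743,.1008,z]).round(1))
go(.5745,.1005,.18,.126)
```

```text
px [389.4 371.5] ax [21.7 27.5] area 271.5 world [ 0.2799 -0.0733  0.028 ]
px [631.6 253.9] ax [51.7 60.9] area 1495.0 world [ 0.4769 -0.3167  0.028 ]
px [316.7 244.4] ax [ 94.  101.2] area 7304.5 world [0.4442 0.0418 0.028 ]
px [127.7 114.3] ax [  8.9 115.3] area 518.5 world [0.5606 0.247  0.028 ]
px [527.1 719.6] ax [ 160.6 1666.5] area 1609.0 world [-0.5754 -0.5326  0.028 ]
px [260.4  67.5] ax [228.8 500.6] area 25177.0 world [0.6203 0.1185 0.028 ]
0.008 [317.2 233.2]
0.027 [317.3 244.3]
0.03 [317.3 246.2]
0.041 [272.7 119. ]
0.049 [271.5 119. ]
t 23.48 pos [0.5028 0.049  0.1815] rot [3.141e+00 1.000e-03 1.230e-01] w 0.0629 F [-0.1  0.  -0.7] -> shift [ 0.0775 -0.0423  0.0014] turn [ 0.001  0.001 -0.003]
```

View pics/w9.png

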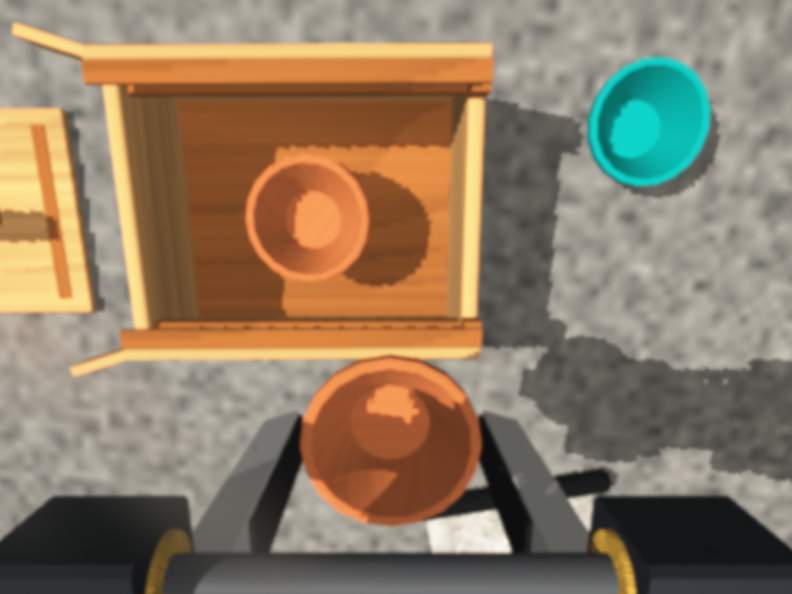

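drive_tool(
  series=[
    [0.0,[0.05,-0.03,-0.002],[0,0,0]],
    [0.0,[0.077,-0.0425,0],[0,0,0]],
    [0.0,[0.077,-0.0425,0.03],[0,0,0]],
    [0.0,[0.077,-0.0425,0.06],[0,0,0]],
    [0.0,[0.077,-0.0425,0.078],[0,0,0]],
  ],
)

```text
time: 24.1
tool_pos: [0.5733, 0.1004, 0.1015]
ee_rot: [3.141, 0.003, 0.123]
wrist_force: [0.2, 0.9, -0.8]
width: 0.0631
finger_force: 30.0
```

drive_tool(
  series=[
    [0.0,[0,0,0],[0,0,0]],
    [0.0,[0,0,0],[0,0,0]],
  ],
)

```text
time: 24.35
tool_pos: [0.5747, 0.1014, 0.1053]
ee_rot: [3.141, -0.002, 0.124]
wrist_force: [-0.7, -0.1, -0.2]
width: 0.0635
finger_force: 30.0
```

Run:
```python
from h import *
go(.574,.1005,.078,.126)
```

```text
t 24.35 pos [0.5747 0.1014 0.1053] rot [ 3.141e+00 -2.000e-03  1.240e-01] w 0.0635 F [-0.7 -0.1 -0.2] -> shift [-0.0009  0.0008  0.0273] turn [ 0.    -0.002 -0.002]
```

drive_tool(
  series=[
    [0.0,[-0.0005,0.0005,0.012],[0,0,0]],
    [0.0,[-0.0005,0.0005,0.022],[0,0,0]],
    [0.0,[-0.0005,0.0005,0.027],[0,0,0]],
    [0.0,[-0.0005,0.0005,0.027],[0,0,0]],
    [0.08,[-0.0005,0.0005,0.027],[0,0,0]],
  ],
)

```text
time: 24.98
tool_pos: [0.5734, 0.1013, 0.077]
ee_rot: [3.141, -0.0, 0.125]
wrist_force: [-0.2, -0.5, -0.2]
width: 0.0704
finger_force: 0.0
```

drive_tool(
  series=[
    [0.08,[0,0,0],[0,0,0]],
    [0.08,[0,0,0],[0,0,0]],
    [0.08,[0,0,-0.01],[0,0,0]],
    [0.085,[0,0,-0.05],[0,0,0]],
    [0.094,[-0.02,0.02,-0.1],[0,0,0]],
  ],
)

```text
time: 25.6
tool_pos: [0.5557, 0.0795, 0.1774]
ee_rot: [-3.141, 0.002, 0.127]
wrist_force: [-0.1, 0.5, 0.5]
width: 0.092
finger_force: 0.0
```

```bash
python3 -c "
from h import *
go(.478,-.321,.18,.126)"
```

```text
t 25.6 pos [0.5557 0.0795 0.1774] rot [-3.141e+00  2.000e-03  1.270e-01] w 0.092 F [-0.1  0.5  0.5] -> shift [-0.1277  0.3875 -0.0025] turn [-0.     0.002  0.001]
```

drive_tool(
  series=[
    [0.094,[-0.128,0.387,-0.005],[0,0,0]],
    [0.094,[-0.128,0.387,-0.005],[0,0,0]],
    [0.094,[-0.128,0.387,-0.005],[0,0,0]],
    [0.094,[-0.128,0.387,-0.005],[0,0,0]],
    [0.094,[-0.128,0.387,-0.005],[0,0,0]],
  ],
)

```text
time: 26.22
tool_pos: [0.4952, -0.2296, 0.1821]
ee_rot: [3.14, -0.002, 0.125]
wrist_force: [1.0, 0.8, -0.2]
width: 0.0942
finger_force: 0.0
```

```bash
python3 -c "
from h import *
go(.478,-.321,.12,.126)"
```

```text
t 26.23 pos [ 0.4952 -0.2296  0.1821] rot [ 3.14e+00 -2.00e-03  1.25e-01] w 0.0942 F [ 1.   0.8 -0.2] -> shift [-0.0285  0.0885  0.0621] turn [ 0.001 -0.002 -0.001]
```

drive_tool(
  series=[
    [0.094,[-0.0275,0.08,0],[0,0,0]],
    [0.094,[-0.0275,0.08,0.03],[0,0,0]],
    [0.094,[-0.0275,0.08,0.06],[0,0,0]],
    [0.094,[-0.0275,0.08,0.06],[0,0,0]],
    [0.094,[-0.0275,0.08,0.06],[0,0,0]],
  ],
)

```text
time: 26.85
tool_pos: [0.479, -0.3106, 0.1225]
ee_rot: [3.14, -0.002, 0.125]
wrist_force: [0.3, 0.7, 1.1]
width: 0.0942
finger_force: 0.0
```

```bash
python3 -c "
from h import *
snap('wrist','w10',None,1.25); moulds('w10')
go(.478,-.321,.047,.126)"
```

```text
px [573.3 230.7] ax [118.3 140.9] area 7556.5 world [ 0.4887 -0.5433  0.028 ]
px [327.5 213.1] ax [69.1 72.5] area 3840.0 world [ 0.4776 -0.3206  0.028 ]
px [610.1 156. ] ax [28.  48.1] area 714.0 world [ 0.5573 -0.5504  0.028 ]
px [533.3 157. ] ax [17.8 58.8] area 624.0 world [ 0.5484 -0.4863  0.028 ]
px [590.9  91.7] ax [ 54.9 127.5] area 3440.5 world [ 0.6044 -0.5155  0.028 ]
px [597.3  28.8] ax [33.4 44.6] area 806.5 world [ 0.6481 -0.5038  0.028 ]
t 26.9 pos [ 0.4793 -0.3107  0.123 ] rot [ 3.139e+00 -2.000e-03  1.250e-01] w 0.0938 F [ 0.  -0.2  0.5] -> shift [-0.0028  0.0098  0.0761] turn [ 0.003 -0.002 -0.001]
```

drive_tool(
  series=[
    [0.094,[-0.0028,0.0098,0.03],[0,0,0]],
    [0.085,[-0.0028,0.0098,0.06],[0,0,0]],
    [0.08,[-0.0028,0.0098,0.0755],[0,0,0]],
    [0.08,[-0.0028,0.0098,0.0755],[0,0,0]],
    [0.0,[-0.0028,0.0098,0.0755],[0,0,0]],
  ],
)

```text
time: 27.52
tool_pos: [0.4777, -0.3211, 0.0471]
ee_rot: [3.139, -0.002, 0.125]
wrist_force: [1.0, 0.0, 0.5]
width: 0.0731
finger_force: 0.0
```

drive_tool(
  series=[
    [0.0,[0,0,0],[0,0,0]],
    [0.0,[0,0,0],[0,0,0]],
    [0.0,[0,0,0],[0,0,0]],
  ],
)

```text
time: 27.9
tool_pos: [0.4776, -0.3211, 0.047]
ee_rot: [3.14, -0.002, 0.125]
wrist_force: [-0.8, 0.2, 6.0]
width: 0.0626
finger_force: 30.0
```

drive_tool(
  series=[
    [0.0,[0,0,-0.02],[0,0,0]],
    [0.0,[0,0,-0.07],[0,0,0]],
    [0.0,[0,0,-0.13],[0,0,0]],
    [0.0,[0,0,-0.135],[0,0,0]],
  ],
)

```text
time: 28.4
tool_pos: [0.4788, -0.3223, 0.1864]
ee_rot: [3.133, -0.008, 0.125]
wrist_force: [0.3, 0.5, -0.1]
width: 0.0626
finger_force: 30.0
```

```bash
python3 -c "
from h import *
go(.5,.06,.18,.126)"
```

```text
t 28.4 pos [ 0.4788 -0.3223  0.1864] rot [ 3.133 -0.008  0.125] w 0.0626 F [ 0.3  0.5 -0.1] -> shift [ 0.0686 -0.3768  0.0038] turn [ 0.008 -0.008 -0.001]
```

drive_tool(
  series=[
    [0.0,[0.0685,-0.377,0],[0,0,0]],
    [0.0,[0.0685,-0.377,0],[0,0,0]],
    [0.0,[0.0685,-0.377,0],[0,0,0]],
    [0.0,[0.0685,-0.377,0],[0,0,0]],
    [0.0,[0.0685,-0.377,0],[0,0,0]],
  ],
)

```text
time: 29.02
tool_pos: [0.4927, -0.0065, 0.1784]
ee_rot: [-3.141, 0.003, 0.124]
wrist_force: [0.7, 0.3, -1.9]
width: 0.0628
finger_force: 30.0
```

```bash
python3 -c "
from h import *
go(.5,.055,.18,.126)"
```

```text
t 29.02 pos [ 0.4927 -0.0065  0.1784] rot [-3.141e+00  3.000e-03  1.240e-01] w 0.0628 F [ 0.7  0.3 -1.9] -> shift [ 0.0149 -0.0602 -0.0016] turn [-0.001  0.003 -0.002]
```

drive_tool(
  series=[
    [0.0,[0.014,-0.054,-0.006],[0,0,0]],
    [0.0,[0.014,-0.054,-0.006],[0,0,0]],
    [0.0,[0.014,-0.054,-0.006],[0,0,0]],
    [0.0,[0.014,-0.054,-0.006],[0,0,0]],
  ],
)

```text
time: 29.52
tool_pos: [0.5006, 0.0454, 0.1854]
ee_rot: [3.141, 0.002, 0.123]
wrist_force: [-0.7, -0.1, 0.0]
width: 0.0628
finger_force: 30.0
```

Run:
```python
from h import *
c=snap('wrist','w11',(100,0,540,330),1.8); moulds('w11')
o=robot.get_obs()
for dz in(.008,.027,.030): p=o["tool_pos"]-[0,0,.047-dz]; print(dz,(proj(c,p)).round(1))
for z in (.029+.008,.057): print(z,proj(c,[.5743,.1008,z]).round(1))
go(.574,.1005,.18,.126)
```

```text
px [384.4 366.5] ax [20.8 34.3] area 347.0 world [ 0.2807 -0.0706  0.028 ]
px [316.6 244.7] ax [ 93.5 101.2] area 7283.0 world [0.4399 0.0378 0.028 ]
px [155.8 268. ] ax [ 90.7 500.8] area 1546.5 world [0.3877 0.221  0.028 ]
px [126.2 111.7] ax [  8.7 115.2] area 501.0 world [0.561 0.247 0.028]
px [257.7 109.9] ax [165.  545.6] area 24420.0 world [0.579 0.115 0.028]
0.008 [316.9 233.3]
0.027 [316.9 244.4]
0.03 [316.9 246.3]
0.037000000000000005 [270.  116.4]
0.057 [266.8 116.2]
t 29.57 pos [0.5008 0.0454 0.1857] rot [3.141e+00 1.000e-03 1.220e-01] w 0.0629 F [-0.2  0.  -1.2] -> shift [ 0.0794 -0.0458  0.0056] turn [ 0.     0.001 -0.004]
```

View pics/w11.png

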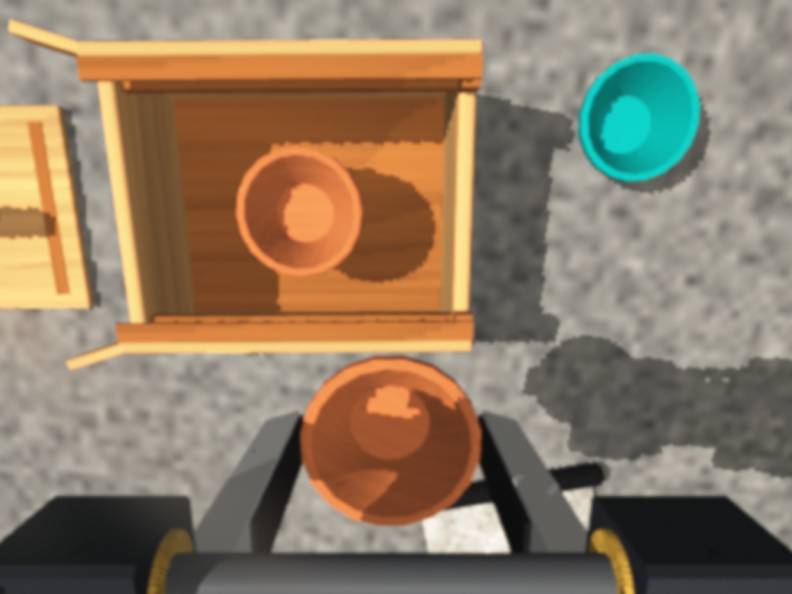

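drive_tool(
  series=[
    [0.0,[0.05,-0.03,0.002],[0,0,0]],
    [0.0,[0.0795,-0.046,0.005],[0,0,0]],
    [0.0,[0.0795,-0.046,0.03],[0,0,0]],
    [0.0,[0.0795,-0.046,0.06],[0,0,0]],
    [0.0,[0.0795,-0.046,0.075],[0,0,0]],
  ],
)

```text
time: 30.2
tool_pos: [0.5733, 0.101, 0.1089]
ee_rot: [3.141, 0.004, 0.123]
wrist_force: [0.4, -0.2, 0.2]
width: 0.0629
finger_force: 30.0
```

drive_tool(
  series=[
    [0.0,[0,0,0],[0,0,0]],
    [0.0,[0,0,0],[0,0,0]],
  ],
)

```text
time: 30.45
tool_pos: [0.575, 0.102, 0.1127]
ee_rot: [3.141, -0.002, 0.124]
wrist_force: [0.7, 0.2, 0.1]
width: 0.0626
finger_force: 30.0
```

Run:
```python
from h import *
go(.574,.1005,.0855,.126)
```

```text
t 30.45 pos [0.575  0.102  0.1127] rot [ 3.141e+00 -2.000e-03  1.240e-01] w 0.0626 F [0.7 0.2 0.1] -> shift [-0.0013  0.0013  0.0272] turn [ 0.    -0.002 -0.002]
```

drive_tool(
  series=[
    [0.0,[-0.001,0.001,0.012],[0,0,0]],
    [0.0,[-0.001,0.001,0.022],[0,0,0]],
    [0.0,[-0.001,0.001,0.027],[0,0,0]],
    [0.0,[-0.001,0.001,0.027],[0,0,0]],
    [0.08,[-0.001,0.001,0.027],[0,0,0]],
  ],
)

```text
time: 31.08
tool_pos: [0.5734, 0.1013, 0.0842]
ee_rot: [3.141, -0.0, 0.125]
wrist_force: [-0.0, 0.3, -1.1]
width: 0.0697
finger_force: 0.0
```

drive_tool(
  series=[
    [0.08,[0,0,0],[0,0,0]],
    [0.08,[0,0,0],[0,0,0]],
    [0.08,[0,0,-0.01],[0,0,0]],
    [0.085,[0,0,-0.05],[0,0,0]],
    [0.094,[-0.04,0.0,-0.11],[0,0,0]],
  ],
)

```text
time: 31.7
tool_pos: [0.539, 0.0968, 0.1863]
ee_rot: [-3.142, 0.002, 0.125]
wrist_force: [0.1, 0.1, 0.3]
width: 0.0911
finger_force: 0.0
```

drive_tool(
  series=[
    [0.08,[-0.03,0,0],[0,0,0]],
    [0.08,[-0.03,0,0],[0,0,0]],
    [0.06,[-0.03,0,0],[0,0,0]],
  ],
)

```text
time: 32.08
tool_pos: [0.5096, 0.0932, 0.1863]
ee_rot: [3.141, -0.0, 0.125]
wrist_force: [0.5, 0.4, 0.5]
width: 0.073
finger_force: 0.0
```

Run:
```python
from h import *
c=snap('wrist','w12',(100,0,540,330),1.8); cv2.imwrite('pics/raw_s12.png',imaging.snapshot('scene')[:,:,::-1])
im=cv2.imread('pics/raw_s12.png'); np.set_printoptions(suppress=True)
a=cv2.imread('pics/w12.png'); b=cv2.resize(im[170:250,270:370],None,fx=5,fy=5,interpolation=cv2.INTER_CUBIC)
a=cv2.resize(a,None,fx=.5,fy=.5); h=np.zeros((400,900,3),np.uint8); h[:a.shape[0],:a.shape[1]]=a; h[:,400:]=b; cv2.imwrite('pics/v12.png',cv2.resize(h,(800,356)))
for z in (.057,.065): print(z,((proj(c,[.5743,.1008,z])-[100,0])*.9*8/9).round(1))
go(.5457,.3203,.2,1.698)
```

```text
0.057 [173.8 106.3]
0.065 [173.8 106.6]
t 32.17 pos [0.5096 0.0932 0.1856] rot [-3.142  0.001  0.125] w 0.0657 F [-0.  -0.3  1.3] -> shift [ 0.064  -0.2208 -0.0145] turn [-0.001  0.001 -1.573]
```

View pics/v12.png

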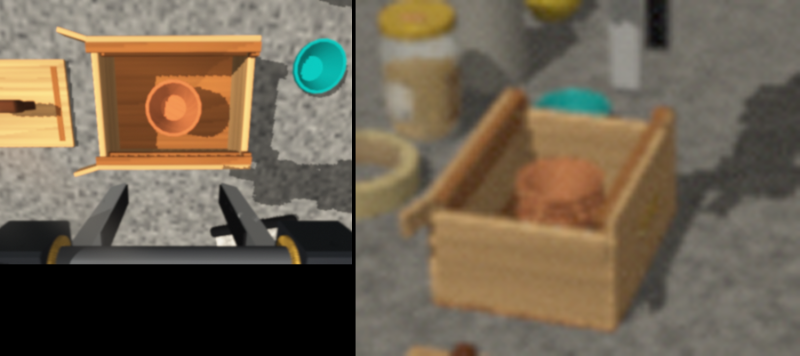

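drive_tool(
  series=[
    [0.05,[0.064,-0.22,-0.014],[0,0,-1.573]],
    [0.05,[0.064,-0.22,-0.014],[0,0,-1.573]],
    [0.05,[0.064,-0.22,-0.014],[0,0,-1.573]],
    [0.05,[0.064,-0.22,-0.014],[0,0,-1.573]],
    [0.05,[0.064,-0.22,-0.014],[0,0,-1.573]],
  ],
)

```text
time: 32.8
tool_pos: [0.5454, 0.323, 0.1983]
ee_rot: [-3.14, 0.001, 1.073]
wrist_force: [-0.4, -0.6, 0.4]
width: 0.0503
finger_force: 0.0
```

Run:
```python
from h import *
go(.5457,.3203,.2,1.698)
```

```text
t 32.8 pos [0.5454 0.323  0.1983] rot [-3.140e+00  1.000e-03  1.073e+00] w 0.0503 F [-0.4 -0.6  0.4] -> shift [-0.0022  0.0015 -0.0017] turn [-0.002  0.001 -0.625]
```

drive_tool(
  series=[
    [0.05,[-0.002,0.001,0],[0,0,-0.625]],
    [0.05,[-0.002,0.001,0],[0,0,-0.625]],
    [0.05,[-0.002,0.001,0],[0,0,-0.625]],
    [0.05,[-0.002,0.001,0],[0,0,-0.625]],
    [0.05,[-0.002,0.001,0.0],[0,0,-0.625]],
  ],
)

```text
time: 33.42
tool_pos: [0.5455, 0.3174, 0.199]
ee_rot: [-3.14, 0.001, 1.686]
wrist_force: [-0.3, 0.3, 0.1]
width: 0.0503
finger_force: 0.0
```

Run:
```python
from h import *
go(.5457,.3203,.0475,1.698)
```

```text
t 33.42 pos [0.5455 0.3174 0.199 ] rot [-3.140e+00  1.000e-03  1.686e+00] w 0.0503 F [-0.3  0.3  0.1] -> shift [0.003  0.0007 0.1515] turn [-0.002  0.001 -0.012]
```

drive_tool(
  series=[
    [0.05,[0.003,0.0005,0],[0,0,-0.012]],
    [0.05,[0.003,0.0005,0.05],[0,0,-0.012]],
    [0.05,[0.003,0.0005,0.1],[0,0,-0.012]],
    [0.05,[0.003,0.0005,0.14],[0,0,-0.012]],
    [0.05,[0.003,0.0005,0.15],[0,0,-0.012]],
  ],
)

```text
time: 34.05
tool_pos: [0.5432, 0.3194, 0.0463]
ee_rot: [-3.135, 0.002, 1.699]
wrist_force: [0.3, -0.2, 0.5]
width: 0.0498
finger_force: 0.0
```

drive_tool(
  series=[
    [0.05,[0,0,0],[0,0,0]],
    [0.05,[0,0,0],[0,0,0]],
  ],
)

```text
time: 34.3
tool_pos: [0.5469, 0.3211, 0.053]
ee_rot: [3.137, -0.001, 1.699]
wrist_force: [0.3, 0.2, 0.8]
width: 0.0498
finger_force: 0.0
```

Run:
```python
from h import *
go(.5457,.3203,.0465,1.698)
```

```text
t 34.3 pos [0.5469 0.3211 0.053 ] rot [ 3.137e+00 -1.000e-03  1.699e+00] w 0.0498 F [0.3 0.2 0.8] -> shift [-0.0006 -0.0013  0.0065] turn [ 0.004 -0.001  0.001]
```

drive_tool(
  series=[
    [0.05,[0,0,0],[0,0,0]],
    [0.05,[0,0,0],[0,0,0]],
  ],
)

```text
time: 34.55
tool_pos: [0.546, 0.3206, 0.0517]
ee_rot: [3.139, -0.001, 1.699]
wrist_force: [-0.5, 1.3, -0.1]
width: 0.05
finger_force: 0.0
```

Run:
```python
from h import *
go(.5457,.3203,.0465,1.698)
```

```text
t 34.55 pos [0.546  0.3206 0.0517] rot [ 3.139e+00 -1.000e-03  1.699e+00] w 0.05 F [-0.5  1.3 -0.1] -> shift [-0.0003 -0.0003  0.0052] turn [ 0.002 -0.001  0.001]
```

drive_tool(
  series=[
    [0.05,[0,0,0.0045],[0,0,0]],
    [0.0,[0,0,0.0045],[0,0,0]],
    [0.0,[0,0,0.0045],[0,0,0]],
    [0.0,[0,0,0.0045],[0,0,0]],
    [0.0,[0,0,0.0045],[0,0,0]],
  ],
)

```text
time: 35.17
tool_pos: [0.5455, 0.3203, 0.0459]
ee_rot: [3.141, 0.0, 1.699]
wrist_force: [0.3, -0.3, 0.6]
width: 0.0155
finger_force: 30.0
```

drive_tool(
  series=[
    [0.0,[0,0,0],[0,0,0]],
    [0.0,[0,0,0],[0,0,0]],
    [0.0,[0,0,-0.01],[0,0,0]],
    [0.0,[0,0,-0.04],[0,0,0]],
    [0.0,[0,0,-0.07],[0,0,0]],
  ],
)

```text
time: 35.8
tool_pos: [0.5447, 0.3201, 0.1162]
ee_rot: [-3.14, 0.001, 1.699]
wrist_force: [0.7, -0.3, -1.2]
width: 0.0156
finger_force: 30.0
```

drive_tool(
  series=[
    [0.0,[0,0,-0.007],[0,0,0]],
    [0.0,[0,0,-0.007],[0,0,0]],
    [0.0,[0,0,-0.007],[0,0,0]],
  ],
)

```text
time: 36.17
tool_pos: [0.5443, 0.3198, 0.1207]
ee_rot: [-3.138, 0.001, 1.699]
wrist_force: [0.0, -0.9, -1.9]
width: 0.0159
finger_force: 30.0
```

Run:
```python
from h import *
go(.5737,.1021,.1238,1.698)
```

```text
t 36.17 pos [0.5443 0.3198 0.1207] rot [-3.138e+00  1.000e-03  1.699e+00] w 0.0159 F [ 0.  -0.9 -1.9] -> shift [-0.2197  0.0012 -0.0028] turn [-0.003  0.001  0.001]
```

drive_tool(
  series=[
    [0.0,[-0.01,0,0],[0,0,0]],
    [0.0,[-0.01,0,0],[0,0,0]],
    [0.0,[-0.01,0,0],[0,0,0]],
  ],
)

```text
time: 36.55
tool_pos: [0.5466, 0.3101, 0.1225]
ee_rot: [-3.141, 0.0, 1.699]
wrist_force: [-0.2, 0.6, -2.8]
width: 0.0156
finger_force: 30.0
```

Run:
```python
from h import *
go(.5737,.1021,.1238,1.698)
```

```text
t 36.55 pos [0.5466 0.3101 0.1225] rot [-3.141  0.     1.699] w 0.0156 F [-0.2  0.6 -2.8] -> shift [-0.2097  0.0004 -0.0013] turn [-0.     0.     0.001]
```

drive_tool(
  series=[
    [0.0,[-0.02,0.0003,-0.001],[0,0,0]],
    [0.0,[-0.045,0.0003,-0.001],[0,0,0]],
    [0.0,[-0.07,0.0003,-0.001],[0,0,0]],
    [0.0,[-0.09,0.0003,-0.001],[0,0,0]],
    [0.0,[-0.1,0.0003,-0.001],[0,0,0]],
  ],
)

```text
time: 37.17
tool_pos: [0.56, 0.2096, 0.124]
ee_rot: [3.141, 0.0, 1.698]
wrist_force: [-0.5, 0.1, -2.6]
width: 0.0158
finger_force: 30.0
```

Run:
```python
from h import *
go(.5737,.1021,.1235,1.698)
```

```text
t 37.17 pos [0.56   0.2096 0.124 ] rot [3.141 0.    1.698] w 0.0158 F [-0.5  0.1 -2.6] -> shift [-0.1084  0.      0.0005] turn [ 0.  0. -0.]
```

drive_tool(
  series=[
    [0.0,[-0.02,0,0],[0,0,0]],
    [0.0,[-0.04,0,0],[0,0,0]],
    [0.0,[-0.06,0,0],[0,0,0]],
    [0.0,[-0.08,0,0],[0,0,0]],
    [0.0,[-0.095,0,0],[0,0,0]],
  ],
)

```text
time: 37.8
tool_pos: [0.5721, 0.1155, 0.1238]
ee_rot: [3.142, 0.0, 1.699]
wrist_force: [-0.6, 0.6, -1.2]
width: 0.0158
finger_force: 30.0
```

Run:
```python
from h import *
go(.5737,.1021,.1235,1.698)
```

```text
t 37.8 pos [0.5721 0.1155 0.1238] rot [3.142 0.    1.699] w 0.0158 F [-0.6  0.6 -1.2] -> shift [-0.0135 -0.0001  0.0003] turn [0.    0.    0.001]
```

drive_tool(
  series=[
    [0.0,[-0.007,0,0],[0,0,0]],
    [0.0,[-0.013,0,0],[0,0,0]],
    [0.0,[-0.0135,0,0],[0,0,0]],
    [0.0,[-0.0135,0,0],[0,0,0]],
  ],
)

```text
time: 38.3
tool_pos: [0.5736, 0.1041, 0.1238]
ee_rot: [-3.142, -0.0, 1.7]
wrist_force: [0.8, 0.3, -2.4]
width: 0.0156
finger_force: 30.0
```

Run:
```python
from h import *
go(.5737,.1021,.116,1.698)
```

```text
t 38.3 pos [0.5736 0.1041 0.1238] rot [-3.142 -0.     1.7  ] w 0.0156 F [ 0.8  0.3 -2.4] -> shift [-0.002  -0.0001  0.0078] turn [-0.    -0.     0.002]
```

drive_tool(
  series=[
    [0.0,[-0.002,0,0],[0,0,0.001]],
    [0.0,[-0.002,0,0],[0,0,0.001]],
    [0.0,[-0.002,0,0.004],[0,0,0.001]],
    [0.0,[-0.002,0,0.0075],[0,0,0.001]],
    [0.0,[-0.002,0,0.0075],[0,0,0.001]],
  ],
)

```text
time: 38.92
tool_pos: [0.5737, 0.1016, 0.116]
ee_rot: [-3.141, 0.0, 1.698]
wrist_force: [-0.4, 1.1, -1.9]
width: 0.0159
finger_force: 30.0
```

Run:
```python
from h import *
go(.5737,.1021,.116,1.698)
```

```text
t 38.92 pos [0.5737 0.1016 0.116 ] rot [-3.141  0.     1.698] w 0.0159 F [-0.4  1.1 -1.9] -> shift [ 0.0005  0.     -0.    ] turn [-0.001  0.     0.   ]
```

drive_tool(
  series=[
    [0.0,[0,0,0.0008],[0,0,0]],
    [0.0,[0,0,0.0008],[0,0,0]],
    [0.045,[0,0,0.0008],[0,0,0]],
    [0.045,[0,0,0.0008],[0,0,0]],
    [0.045,[0,0,0.0008],[0,0,0]],
  ],
)

```text
time: 39.55
tool_pos: [0.5741, 0.1017, 0.1157]
ee_rot: [3.141, 0.0, 1.698]
wrist_force: [0.3, 0.2, 0.7]
width: 0.0421
finger_force: 0.0
```

drive_tool(
  series=[
    [0.045,[0,0,0],[0,0,0]],
    [0.045,[0,0,-0.02],[0,0,0]],
    [0.05,[0,0,-0.06],[0,0,0]],
    [0.07,[0,0,-0.11],[0,0,0]],
    [0.09,[-0.05,0,-0.15],[0,0,0]],
  ],
)

```text
time: 40.17
tool_pos: [0.5802, 0.0552, 0.267]
ee_rot: [3.139, -0.001, 1.704]
wrist_force: [1.4, -1.8, -0.0]
width: 0.0669
finger_force: 0.0
```

drive_tool(
  series=[
    [0.09,[-0.02,0,0],[0,0,0]],
    [0.09,[-0.02,0,0],[0,0,0]],
  ],
)

```text
time: 40.42
tool_pos: [0.5823, 0.0324, 0.2632]
ee_rot: [-3.14, -0.001, 1.696]
wrist_force: [-0.5, 0.5, -0.9]
width: 0.0865
finger_force: 0.0
```

Run:
```python
from h import *
c=snap('wrist','w13',(160,20,500,275),2.3); print(robot.get_obs()["tool_pos"],robot.get_obs()["time"])
A=np.array([.5737,.1008]);x=np.array([np.cos(-1.445),np.sin(-1.445)]);y=np.array([-x[1],x[0]])
im=cv2.imread('pics/w13.png')
for a,b in[(75,59),(75,-59),(-75,-59),(-75,59)]:
    p=A+x*a/1e3+y*b/1e3; q=(proj(c,[*p,.076])-[160,20])*2.3; print(q.round()); cv2.circle(im,tuple(q.astype(int).tolist()),3,(0,255,0),-1)
cv2.imwrite('pics/v13.png',im)
```

```text
[0.58190687 0.03338455 0.26233469] 40.475
[475. 396.]
[247. 396.]
[232.  79.]
[489.  78.]
```

View pics/v13.png

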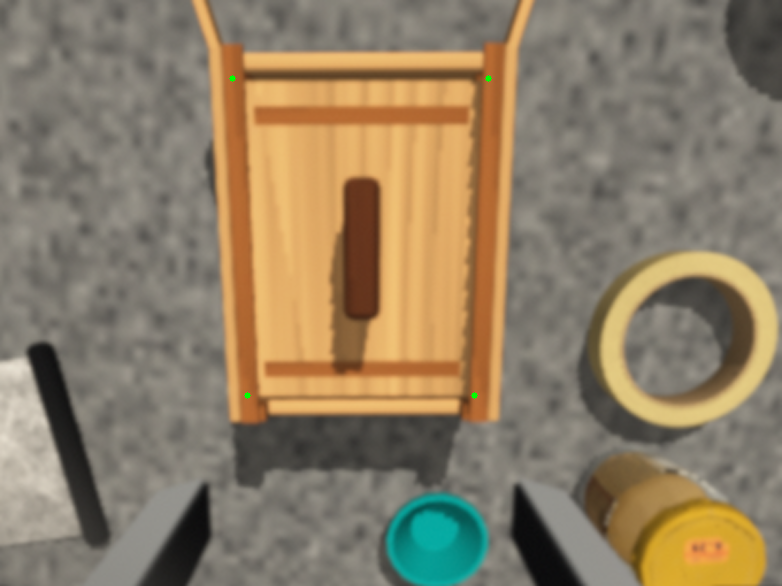

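```bash
python3 -c "
from h import *
print(robot.close_job())"
```

```text
the job is handed in; nothing more can be done
None
```

The job is handed in, with no verdict returned: all four copper moulds are nested in the seat and the lid is back in, flat behind the lip. The last camera pictures agree, and I touched none of the other things on the table.

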